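# Mask a panel in the paint jig

## Robot

A 6-joint arm with a two-finger parallel gripper is mounted at the origin on the work surface. World frame = base frame: x ahead of the robot, y to its left, z up, the work surface at z = 0. Lengths are in mm, angles in rad, forces in N, time in s.
With the tool pointing down it reaches from about 375 to 900 mm from the base axis. Payload 3.1 kg.
Tool frame: the origin (TCP) lies between the finger pads; the fingertips stand 22 mm ahead of it and the grasp point (between the pads) lies 3 mm ahead of it (ctrl.tcp_to_tips is the z of the fingertips in the tool frame, in mm); z points along the fingers, y is the line along which they close (so a half turn about z gives the same grasp; the last joint's range is limited). The gripper opens to 87 mm and grips with 3 to 60 N. Pads are 19 mm wide; open, the fingers measure 117 mm over their backs; the gripper's body (75 mm by 190 mm) begins 51 mm behind the grasp point.
Start: joints at [-1.321, 0.527, 1.433, -0, 1.181, -0.178], TCP at [259.313, -568.642, 244.548] pointing down, gripper open.
Joint ranges: [-3.08, 3.08], [-0.75, 2.2], [0.22, 2.44], [-1.43, 4.57], [0, 2.65], [-2.85, 2.85]. Speed limits (rad/s): [2.79, 2.79, 3.14, 3.14, 3.14, 3.14].

## Interface

Orientations are given as a 3x3 rotation matrix whose columns are the frame's x, y, z axes.
In Python, from station import ctrl, vision, job gives the robot as it stands.
- The arm moves only by the tool carry_out, never from a script. Its argument "plan" is a list of rows, each an object of numbers: "dx", "dy", "dz": the shift along the tool's x, y, z in mm; "ax", "ay", "az": the turn, a rotation vector about the tool's x, y, z in degrees; "hand": the finger opening in mm, from 0 to 87. A call has 1 to 10 rows; each row shifts and turns the commanded pose from where the row before left it, along the tool's axes as they then stand; what a row does not reach is not made up. A row lasts 1/12 s, in which the tool goes at most 41.7 mm and 7.16 degrees, less where a joint would pass 70% of its speed; a pose out of reach is approached as far as the arm can. A call with a gripper value outside its range is refused whole. The fingers move at their own pace and stop on an object; the grip force is fixed at half the most. Time passes only in rows, so rows that do not move let the fingers close. It gives the time, the measured TCP pose, the force, the opening and the grip force at its end, in the units of the state.
- ctrl.sense(): the state, without advancing time (a new reading comes with each control period).
- vision.grab_frame(name): name is "scene" or "side" or "wrist"; returns the picture (420x560x3 uint8, red, green, blue); there is no depth.
- vision.camera_model(name): a dict with "camera_matrix" (3x3 intrinsics, pixels), "rvec" (rotation vector, rad) and "tvec" (3), from world to camera coordinates, as OpenCV has them. Camera axes: x right, y down, z forward; pixel columns grow to the right and rows downward; lengths in mm; the calibration is good to about 2 mm. A picture is of the moment at which its call begins: read the wrist's pose just before it. camera_model takes no time and is no camera call; for the wrist camera it gives the pose at the moment of the call.
- job.finish_job(): hands the job in; it is judged then, once.
The state is a dict: "time": time; "joint_positions": joint angles; "dq": joint speeds; "joint_torque": joint torques, N m; "tool_pos": TCP position; "tool_rot": TCP orientation; "ft_force": force on the tool from outside, world axes, zero at the start; "wrist_torque": the same for the moment, N m; "width": opening from 0.0 (shut) to 1.0 (fully open); "grip_force": force on a finger pad.
Only numpy, scipy, OpenCV 4.12 (cv2) and the standard library are available. Lean on these libraries where they do the work, as an engineer would, in place of code of your own. Each camera call takes 0.05 s, during which the arm holds its last target. There are 200 camera calls.

## Task

Pull the ribbed panel up off the drying rack against its sprung catches and lay it flat in the recess of the sloped paint jig, letting go only once it lies flat. Then press both hinged masking covers down over its borders until their catches hold them shut, leaving the can, tape and spray gun where they are.

Things in the scene. Friction and masses are not known exactly. Their poses are not given: they have to be found in the camera images.
- panel: White panel 110 (its x) x 120 (y) x 8 mm with an upright rib in the middle of its top, 14 mm thick (x), 70 mm long (y), its top 46 mm above the underside: grip it across the 14 mm. Origin: centre of the underside; z out of the ribbed face. 0.25 to 0.5 kg, same either way round. Starts flat on the rack, y along the rack's y.
- rack: Fixed dark steel drying rack, 120 x 190 mm. Origin: centre of its foot, z up. Rails carry the panel 60 mm above the table. At y = +-78 mm posts 74 mm high bear sprung rollers (y +-62 mm, 71 mm up) that overlap the panel's ends by 3 mm and yield outwards: a straight upward pull of about 15 N frees it.
- bed: Bed of the fixed paint jig: plate 144 (x) x 212 mm (y), tilted 0.45 rad (26 deg) to face up and away from the robot; tilt the tool with it. Origin: centre of its top face, 62 mm above the table; x up the slope, y across, z out. Recess in its middle, 120 (x) x 130 mm (y), with lips 6 mm high, 5 mm play round the panel (panel x along bed x, origins together).
- cover_upper (a joint): Upper masking cover's hinge angle, rad: 0 shut, 1.57 straight out of the bed, at most 1.95; stiff, stays where left. Grey bar 34 mm wide (bed x), 8 thick, 164 long from its hinge axis, which runs along bed x through bed (38, 80, 13.5) mm. Shut, it lies across the panel to bed y -84, its top 17.5 mm and underside 9.5 mm above the bed.
- cover_lower (a joint): Lower masking cover's hinge angle, same bar and values, mirrored: hinge axis along bed x through bed (-38, -80, 13.5) mm; shut, its free end is at bed y +84.
- cover_upper_press (a point): Point to press on the upper cover: outer face (top when shut), centre line, 125 mm from the hinge axis; moves with the cover. Axes: the bed's when shut.
- cover_lower_press (a point): The same point on the lower cover.
- upper_catch (a point): Sprung roller that catches the upper cover's free end, at bed (38, -86, 20) mm, axis along bed x; its post behind it reaches bed y -106 and 27 mm above the bed. From about 0.09 rad the cover needs 10 to 20 N at its press point to pass the roller, then snaps home at 0.
- lower_catch (a point): The same roller for the lower cover, at bed (-38, 86, 20) mm; post to bed y +106.
- can: Bystander: paint can, 64 mm across, 110 mm tall, standing; origin at its foot.
- tape: Bystander: roll of tape lying flat, 80 mm across, 25 mm tall; origin at its foot.
- gun: Bystander: spray gun on a round foot, 80 mm across, 105 mm long, 178 mm tall; origin at its foot.

How it is judged (in metres and radians):
On the way, in this order (a step that is already met when the one before it is completed fails the run):
1. the panel has been pulled off the rack: at least 40 mm above its resting height there, gripped by the fingers (z of panel in the frame of rack above 0.1 m and contact force between the fingers and panel above 2 N), for 0.1 s.
2. the panel lies in the jig's recess, flat on the bed and straight, and the fingers have let it go, with both covers still open (more than 0.5 rad) (x of panel in the frame of bed between -0.008 and 0.008 m and y of panel in the frame of bed between -0.008 and 0.008 m and z of panel in the frame of bed between -0.004 and 0.004 m and angle between the z axis of panel and the z axis of bed, either way round below 0.06 rad and angle between the x axis of panel and the x axis of bed, either way round below 0.12 rad and contact force between the fingers and panel below 0.3 N and value of joint each of cover_upper, cover_lower above 0.5 rad), for 0.2 s.
At the end, for the whole second after the job is handed in: The panel lies at rest in the jig's recess, within 8 mm of its centre each way, within 4 mm of the bed surface, flat to 0.06 rad and straight to 0.12 rad (either way round), and both masking covers are pressed fully home past their catches, each below 0.03 rad, and stay there (x of panel in the frame of bed between -0.008 and 0.008 m and y of panel in the frame of bed between -0.008 and 0.008 m and z of panel in the frame of bed between -0.004 and 0.004 m and angle between the z axis of panel and the z axis of bed, either way round below 0.06 rad and angle between the x axis of panel and the x axis of bed, either way round below 0.12 rad and value of joint each of cover_upper, cover_lower below 0.03 rad and linear speed of panel below 0.02 m/s); the robot touches nothing.
It fails at once if the paint can is pushed more than 30 mm or tipped over (distance of can from where it was at the start of the episode above 0.03 m or angle between can's own z axis and vertical above 0.35 rad).
It fails at once if the roll of tape is pushed more than 30 mm or tipped over (distance of tape from where it was at the start of the episode above 0.03 m or angle between tape's own z axis and vertical above 0.35 rad).
It fails at once if the spray gun is pushed more than 30 mm or tipped over (distance of gun from where it was at the start of the episode above 0.03 m or angle between gun's own z axis and vertical above 0.35 rad).
It fails at once if the panel is let go over the jig before it lies flat on the bed (more than 0.15 rad off), as when dropped from an upright tool (horizontal distance between panel and bed below 0.06 m and contact force between the fingers and panel below 0.1 N and angle between the z axis of panel and the z axis of bed, either way round above 0.15 rad).
It also fails if it takes over 72 s, if anything falls off the work surface, if the arm or the gripper's body presses on something with over 40 N, if the wrist force passes 120 N, or if a joint passes its speed limit or range.

## Working session

There is one attempt and no reset: what is moved stays moved. The work goes in short steps, Python scripts to look and compute and a tool call to move; the robot and the scene stay as the last step left them, time stands still between calls to the robot, and variables do not carry over. Pictures are saved under pics/ and viewed, at most 10 in all, crops included, and the job is handed in when it is done.

Besides the shell and the picture viewer there is one more tool, called as name(argument=value, ...), one argument or row to a line, values as JSON. carry_out: Moves the arm, as the interface text tells. Its arguments: {"type":"object","properties":{"plan":{"type":"array"}},"required":["plan"]}

```bash
ls; mkdir -p pics; python3 - <<'E'
from station import ctrl, vision, job
import cv2
for n in ("scene","side"):
    f=vision.grab_frame(n); cv2.imwrite(f"pics/{n}0.png",cv2.resize(f[:,:,::-1],(800,600),interpolation=cv2.INTER_CUBIC))
    m=vision.camera_model(n); print(n,m)
print(ctrl.sense())
E
```

```text
pics
scene {'camera_matrix': array([[489.50292256,   0.        , 290.53395706],
       [  0.        , 489.50292256, 211.60147397],
       [  0.        ,   0.        ,   1.        ]]), 'rvec': array([ 1.91721054,  1.91229197, -0.55552026]), 'tvec': array([-6.22070701e-01, -4.49035879e+02,  1.40599306e+03])}
side {'camera_matrix': array([[492.62946019,   0.        , 276.87030606],
       [  0.        , 492.62946019, 212.19006969],
       [  0.        ,   0.        ,   1.        ]]), 'rvec': array([ 0.74954817, -2.42484039,  1.33851038]), 'tvec': array([457.64372115, 268.40859578, 860.59950885])}
{'time': 0.1, 'joint_positions': array([-1.32150627e+00,  5.28350906e-01,  1.43377818e+00, -2.33761534e-05,
        1.18140598e+00, -1.78557619e-01]), 'dq': array([-0.00032225, -0.00176185, -0.00294631, -0.00067468,  0.00057183,
       -0.00134875]), 'joint_torque': array([-6.63526898e-04, -4.40985346e+01, -1.77149945e+01,  6.35560602e-02,
        5.34154521e-02, -4.39509813e-05]), 'tool_pos': array([ 259.153506  , -568.05648311,  243.68187614]), 'tool_rot': array([[ 9.09857275e-01,  4.14921063e-01, -5.00180773e-04],
       [ 4.14921238e-01, -9.09855397e-01,  1.87702792e-03],
       [ 3.23726246e-04, -1.91536314e-03, -9.99998113e-01]]), 'ft_force': array([ 0.83892128, -0.45924554,  0.26351709]), 'wrist_torque': array([ 0.03819876,  0.00614626, -0.03180904]), 'grip_force': 0.0, 'width': 1.0020645882836852}
```

View pics/scene0.png

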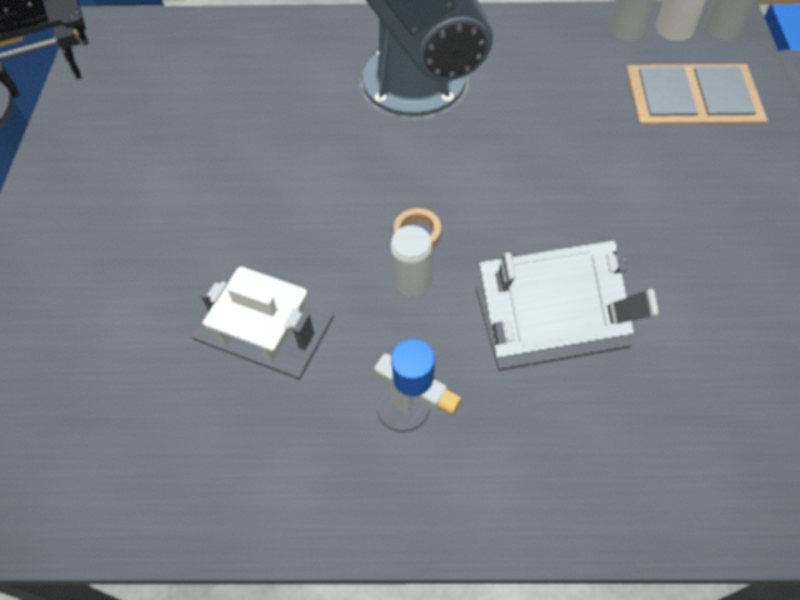

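View pics/side0.png

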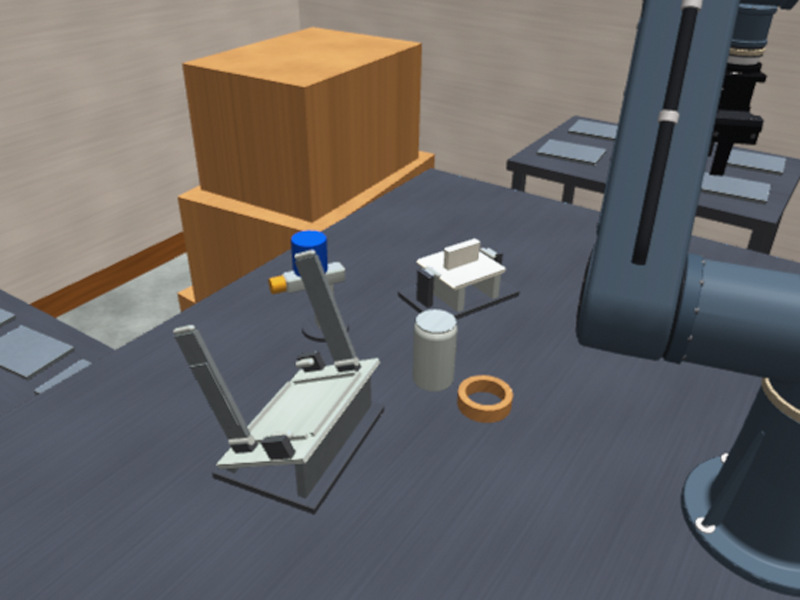

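```bash
cat > h.py <<'E'
from station import ctrl, vision, job
import cv2, numpy as np
from scipy.spatial.transform import Rotation as R
from scipy.optimize import least_squares
def proj(n,P,m=None):
    m=m or vision.camera_model(n)
    return cv2.projectPoints(np.asarray(P,float).reshape(-1,3),m["rvec"],m["tvec"],m["camera_matrix"],None)[0][:,0]
def bedR(yaw): return R.from_euler("ZY",[yaw,-0.45]).as_matrix()  # x up the slope
def bedpts(p,P): return np.array([p[0],p[1],62])+np.asarray(P,float)@bedR(p[2]).T
def rackpts(p,P): return np.array([p[0],p[1],0])+np.asarray(P,float)@R.from_euler("z",p[2]).as_matrix().T
E
python3 - <<'E'
from h import *
f=cv2.imread("pics/scene0.png"); 
a=vision.grab_frame("scene")[:,:,::-1]; b=vision.grab_frame("side")[:,:,::-1]
def t(im,x,y,w): return cv2.resize(im[y:y+int(w*.75),x:x+w],(400,300),interpolation=cv2.INTER_CUBIC)
cv2.imwrite("pics/comp.png",np.vstack([np.hstack([t(a,330,168,120),t(a,130,182,120)]),np.hstack([t(b,150,248,120),t(b,274,155,100)])]))
E
```

```text
(no output)
```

View pics/comp.png

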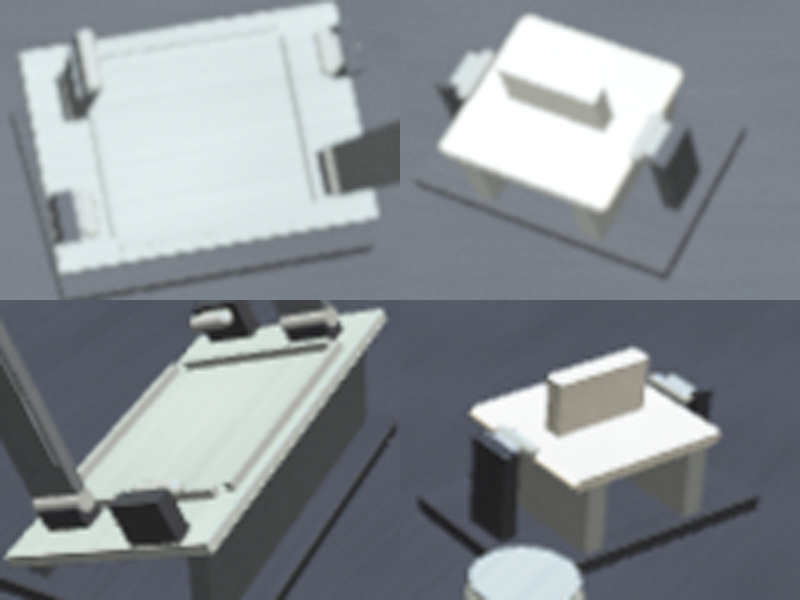

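```bash
cat >> h.py <<'E'
E
python3 - <<'E'
from h import *
def px(l,s,o): return (np.array(l,float)+.5)/s-.5+np.array(o)
ms={n:vision.camera_model(n) for n in("scene","side")}
def fit(f,data,p0):
    def r(p): return np.concatenate([(proj(n,f(p,P),ms[n])-q).ravel() for n,P,q in data])
    s=least_squares(r,p0,loss="soft_l1"); print(s.x, np.round(r(s.x).reshape(-1,2),1).tolist()); return s.x
s=10/3
bs=("scene",[[72,106,0],[72,-106,0],[-72,-106,0],[-72,106,0]],px([[20,50],[336,3],[378,216],[60,273]],s,(330,168)))
bd=("side",[[72,106,0],[72,-106,0],[-72,-106,0]],px([[386,11],[213,252],[5,258]],s,(150,248)))
def bf(p,P): return bedpts(p,P)
for d in([bs],[bd],[bs,bd]): fit(bf,d,[500,300,3.1])
rs=("scene",[[-55,-60,68],[-55,60,68],[55,60,68],[55,-60,68]],px([[127,14],[283,67],[207,210],[40,149]],s,(130,182)))
rd=("side",[[55,60,68],[-55,60,68],[-55,-60,68]],px([[70,110],[178,187],[318,135]],4,(274,155)))
for d in([rs],[rd],[rs,rd]): fit(rackpts,d,[500,-300,0])
# bystanders: foot points, scene view (800x600 px)
m=ms["scene"];Rc=cv2.Rodrigues(m["rvec"])[0];c=-Rc.T@m["tvec"]
for n,u,z in(("can top",(411,241),110),("tape top",(417,225),25),("gun foot",(403,406),3),("gun top",(413,357),178)):
    q=px([u],1/.7,(0,0))[0];d=Rc.T@np.linalg.inv(m["camera_matrix"])@[*q,1];print(n,c+d*(z-c[2])/d[2])
print("cams",c)
E
```

```text
[557.78963668 216.35290781   9.60491392] [[0.2, 0.4], [-0.2, -0.3], [0.0, 0.5], [0.0, -0.5]]
[554.72349462 218.91527851   3.33239458] [[0.1, 0.2], [-0.6, -1.2], [0.6, 1.2]]
[556.64732406 216.95601127  28.45882252] [[0.4, 0.2], [-0.2, -0.9], [0.3, -0.2], [0.5, -0.8], [0.1, -0.4], [-1.2, -2.4], [0.4, -0.2]]
[ 5.73426758e+02 -2.37139176e+02 -3.76167392e-01] [[-0.8, 0.2], [0.9, 0.7], [0.1, -0.4], [-0.1, -0.3]]
[ 571.71566057 -236.31014857  -19.22441269] [[-0.3, 0.6], [-0.6, -0.1], [1.5, -0.6]]
[ 5.73006666e+02 -2.37192947e+02 -3.74283618e-01] [[-0.8, 0.1], [0.8, 0.4], [0.2, -0.7], [-0.1, -0.4], [-0.6, 0.4], [-0.9, -0.4], [1.2, -0.9]]
can top [485.53040609  -3.59239302 110.        ]
tape top [388.9089317    4.45819407  25.        ]
gun foot [708.29649651 -16.44357873   3.        ]
gun top [717.01910383   1.29883419 178.        ]
cams [1119.0134164    15.75480549  962.29457889]
```

```bash
cat >> h.py <<'E'
BED=[556.9,217.2,3.325]; RACK=[573,-237.2,-0.375]
def cov(which,th,d,off=0,dx=0):  # point on cover, bed coords; off: toward outer face
    s=1 if which=="upper" else -1
    return np.array([s*38+dx, s*(80-d*np.cos(th)+off*np.sin(th)), 13.5+d*np.sin(th)+off*np.cos(th)])
def toworld(P): return bedpts(BED,P)
def pose_delta(pos,Rt):
    st=ctrl.sense(); R0=st["tool_rot"]; d=R0.T@(np.array(pos)-st["tool_pos"]); rv=np.degrees(R.from_matrix(R0.T@Rt).as_rotvec())
    print("t",round(st["time"],2),"pos",st["tool_pos"].round(1),"shift",d.round(1),"rot",rv.round(2),"F",st["ft_force"].round(1),"w",round(st["width"]*87,1),"grip",round(st["grip_force"],1)); return d,rv
E
python3 - <<'E'
from h import *
for w in("upper","lower"):
    for th in(1.3,1.4,1.5,1.6,1.7,1.8,1.9):
        P=toworld([cov(w,th,164)]); print(w,th,(proj("scene",P)/.7).round(0).tolist(),(proj("side",P)/.7).round(0).tolist())
Rr=R.from_euler("z",RACK[2]).as_matrix(); Rg=np.column_stack([-Rr[:,1],Rr[:,0],[0,0,-1]]);print(np.linalg.det(Rg))
pose_delta([RACK[0],RACK[1],250],Rg)
E
```

```text
upper 1.3 [[560.0, 256.0]] [[280.0, 278.0]]
upper 1.4 [[549.0, 258.0]] [[285.0, 270.0]]
upper 1.5 [[536.0, 260.0]] [[291.0, 263.0]]
upper 1.6 [[524.0, 262.0]] [[297.0, 257.0]]
upper 1.7 [[511.0, 264.0]] [[304.0, 253.0]]
upper 1.8 [[498.0, 266.0]] [[311.0, 250.0]]
upper 1.9 [[485.0, 269.0]] [[318.0, 248.0]]
lower 1.3 [[626.0, 306.0]] [[203.0, 317.0]]
lower 1.4 [[639.0, 303.0]] [[194.0, 321.0]]
lower 1.5 [[652.0, 301.0]] [[184.0, 326.0]]
lower 1.6 [[665.0, 299.0]] [[176.0, 333.0]]
lower 1.7 [[677.0, 297.0]] [[167.0, 342.0]]
lower 1.8 [[688.0, 295.0]] [[159.0, 351.0]]
lower 1.9 [[698.0, 294.0]] [[152.0, 362.0]]
-1.0000000000000002Traceback (most recent call last):
  File "<stdin>", line 6, in <module>
  File "h.py", line 17, in pose_delta
    st=ctrl.sense(); R0=st["tool_rot"]; d=R0.T@(np.array(pos)-st["tool_pos"]); rv=np.degrees(R.from_matrix(R0.T@Rt).as_rotvec())
                                                                                             ~~~~~~~~~~~~~^^^^^^^^^
  File "scipy/spatial/transform/_rotation.pyx", line 1143, in scipy.spatial.transform._rotation.Rotation.from_matrix
ValueError: Non-positive determinant (left-handed or null coordinate frame) in rotation matrix 0: [[-7.19266570e-01  6.94734143e-01 -2.68679763e-04]
 [ 6.94733292e-01  7.19266205e-01  1.33427477e-03]
 [-1.12021851e-03 -7.73038462e-04  9.99999074e-01]].
```

```bash
cat >> h.py <<'E'
Rr=R.from_euler("z",RACK[2]).as_matrix(); RG=np.column_stack([Rr[:,1],Rr[:,0],-Rr[:,2]])
Bb=bedR(BED[2]); RB=np.column_stack([-Bb[:,1],-Bb[:,0],-Bb[:,2]])
E
python3 - <<'E'
from h import *
pose_delta([RACK[0],RACK[1],250],RG); pose_delta([RACK[0],RACK[1],250],ctrl.sense()["tool_rot"])
print(np.linalg.det(RB))
E
```

```text
t 0.2 pos [ 259.2 -568.2  243.9] shift [ 422.8 -171.1   -5.7] rot [-7.000e-02 -4.000e-02 -4.401e+01] F [-0.1 -0.2  0.7] w 87.7 grip 0.0
t 0.2 pos [ 259.2 -568.2  243.9] shift [ 422.8 -171.1   -5.7] rot [0. 0. 0.] F [-0.1 -0.2  0.7] w 87.7 grip 0.0
0.9999999999999997
```

carry_out(
  plan=[
    {"dx":38,"dy":-15.4},
    {"dx":38,"dy":-15.4},
    {"dx":38,"dy":-15.4},
    {"dx":38,"dy":-15.4},
    {"dx":38,"dy":-15.4},
    {"dx":38,"dy":-15.4},
    {"dx":38,"dy":-15.4},
    {"dx":38,"dy":-15.4},
    {"dx":38,"dy":-15.4},
    {"dx":38,"dy":-15.4},
  ],
)

```text
invalid input
```

carry_out(
  plan=[
    {"dx":38,"dy":-15.4},
    {"az":-6.3},
    {"az":-6.3},
    {"az":-6.3},
    {"az":-6.3},
    {"az":-6.3},
    {"az":-6.3},
    {"az":-6.3},
    {},
  ],
)

```text
invalid input
```

```bash
python3 - <<'E'
from h import *
pose_delta([RACK[0],RACK[1],250],RG)
a=vision.grab_frame("wrist"); m=vision.camera_model("wrist"); b=vision.grab_frame("scene")
P=rackpts(RACK,[[x,y,68] for x,y in((-55,-60),(-55,60),(55,60),(55,-60))]+[[x,y,106] for x,y in((-7,-35),(-7,35),(7,35),(7,-35))])
o=cv2.resize(a[:,:,::-1],None,fx=2,fy=2)[:, :].copy()
for q in proj("wrist",P,m)*2: cv2.circle(o,tuple(int(v) for v in q),3,(0,0,255),1)
o=cv2.resize(o,(560,420)); s=cv2.resize(b[:200,80:280,::-1],(240,240)); s=cv2.copyMakeBorder(s,0,180,0,0,cv2.BORDER_CONSTANT)
cv2.imwrite("pics/w1.png",np.hstack([o,s]))
E
```

```text
t 0.2 pos [ 259.2 -568.2  243.9] shift [ 422.8 -171.1   -5.7] rot [-7.000e-02 -4.000e-02 -4.401e+01] F [-0.1 -0.2  0.7] w 87.7 grip 0.0
```

View pics/w1.png

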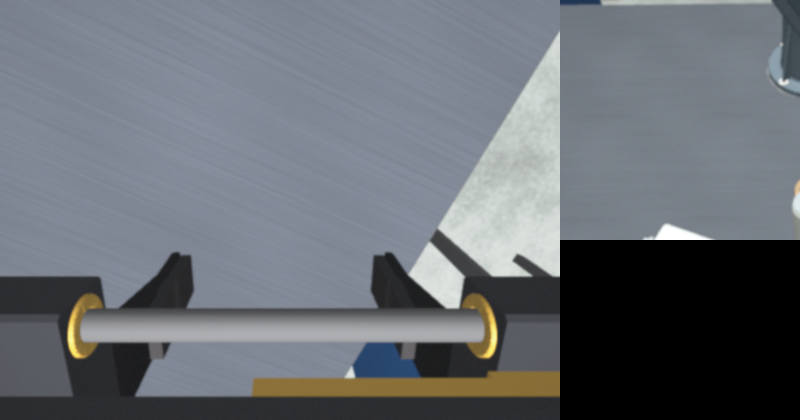

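The move format was refused, so the arm did not move. The wrist view shows the fingers near (180,290) and (385,290), with the gripper body wide along the closing direction. I'll retry with every key given.

carry_out(
  plan=[
    {"dx":38,"dy":-15.4,"dz":0,"ax":0,"ay":0,"az":0,"hand":87},
    {"dx":38,"dy":-15.4,"dz":0,"ax":0,"ay":0,"az":0,"hand":87},
    {"dx":38,"dy":-15.4,"dz":0,"ax":0,"ay":0,"az":0,"hand":87},
    {"dx":38,"dy":-15.4,"dz":0,"ax":0,"ay":0,"az":0,"hand":87},
    {"dx":38,"dy":-15.4,"dz":0,"ax":0,"ay":0,"az":0,"hand":87},
    {"dx":38,"dy":-15.4,"dz":0,"ax":0,"ay":0,"az":0,"hand":87},
    {"dx":38,"dy":-15.4,"dz":0,"ax":0,"ay":0,"az":0,"hand":87},
    {"dx":38,"dy":-15.4,"dz":0,"ax":0,"ay":0,"az":0,"hand":87},
    {"dx":38,"dy":-15.4,"dz":0,"ax":0,"ay":0,"az":0,"hand":87},
    {"dx":38,"dy":-15.4,"dz":0,"ax":0,"ay":0,"az":0,"hand":87},
  ],
)

```text
time: 1.13
tool_pos: [542.3, -269.2, 244.6]
tool_rot: [[0.91, 0.415, 0.0], [0.415, -0.91, -0.0], [0.0, 0.0, -1.0]]
ft_force: [0.1, -0.7, -0.5]
width: 1.004
grip_force: 0.0
```

carry_out(
  plan=[
    {"dx":41,"dy":-16.6,"dz":0,"ax":0,"ay":0,"az":0,"hand":87},
    {"dx":0,"dy":0,"dz":0,"ax":0,"ay":0,"az":-6.3,"hand":87},
    {"dx":0,"dy":0,"dz":0,"ax":0,"ay":0,"az":-6.3,"hand":87},
    {"dx":0,"dy":0,"dz":0,"ax":0,"ay":0,"az":-6.3,"hand":87},
    {"dx":0,"dy":0,"dz":0,"ax":0,"ay":0,"az":-6.3,"hand":87},
    {"dx":0,"dy":0,"dz":0,"ax":0,"ay":0,"az":-6.3,"hand":87},
    {"dx":0,"dy":0,"dz":0,"ax":0,"ay":0,"az":-6.3,"hand":87},
    {"dx":0,"dy":0,"dz":0,"ax":0,"ay":0,"az":-6.3,"hand":87},
    {"dx":0,"dy":0,"dz":0,"ax":0,"ay":0,"az":0,"hand":87},
    {"dx":0,"dy":0,"dz":0,"ax":0,"ay":0,"az":0,"hand":87},
  ],
)

```text
time: 1.97
tool_pos: [569.8, -240.6, 244.5]
tool_rot: [[0.367, 0.93, -0.0], [0.93, -0.367, 0.0], [0.0, -0.0, -1.0]]
ft_force: [-0.0, 0.2, 0.4]
width: 0.999
grip_force: 0.0
```

```bash
python3 - <<'E'
from h import *
pose_delta([RACK[0],RACK[1],250],RG)
m=vision.camera_model("wrist"); a=vision.grab_frame("wrist"); b=vision.grab_frame("scene")
P=rackpts(RACK,[[x,y,68] for x,y in((-55,-60),(-55,60),(55,60),(55,-60))]+[[x,y,106] for x,y in((-7,-35),(-7,35),(7,35),(7,-35))])
o=a[:,:,::-1].copy()
for q in proj("wrist",P,m): cv2.circle(o,tuple(int(v) for v in q),3,(0,0,255),1)
s=cv2.resize(b[100:300,80:280,::-1],(240,240)); s=cv2.copyMakeBorder(s,0,180,0,0,cv2.BORDER_CONSTANT)
cv2.imwrite("pics/w2.png",np.hstack([o,s]))
E
```

```text
t 1.97 pos [ 569.8 -240.6  244.5] shift [ 4.3  1.7 -5.5] rot [-0.01 -0.   -0.07] F [-0.   0.2  0.4] w 86.9 grip 0.0
```

View pics/w2.png

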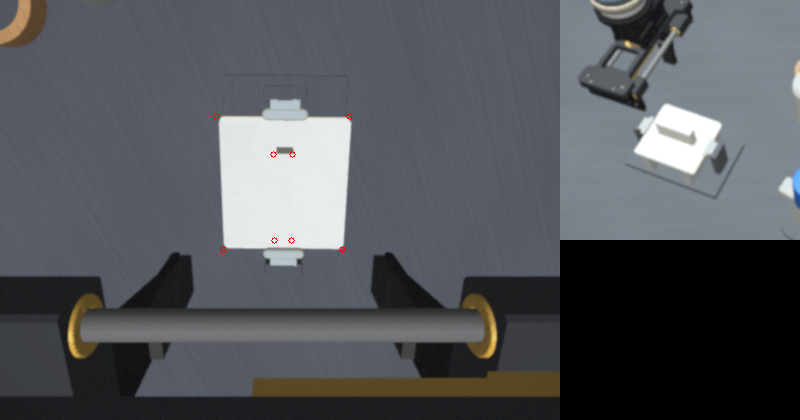

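The overlay fits the panel to about 1 px: its corners are at (219,117), (351,117), (344,248) and (224,249), and the rib end is at (285,151). Next I go down over the rib.

carry_out(
  plan=[
    {"dx":4.3,"dy":2.5,"dz":20,"ax":0,"ay":0,"az":0,"hand":87},
    {"dx":0,"dy":0,"dz":30,"ax":0,"ay":0,"az":0,"hand":87},
    {"dx":0,"dy":0,"dz":30,"ax":0,"ay":0,"az":0,"hand":87},
    {"dx":0,"dy":0,"dz":25,"ax":0,"ay":0,"az":0,"hand":87},
    {"dx":0,"dy":0,"dz":20,"ax":0,"ay":0,"az":0,"hand":87},
    {"dx":0,"dy":0,"dz":15,"ax":0,"ay":0,"az":0,"hand":87},
    {"dx":0,"dy":0,"dz":10,"ax":0,"ay":0,"az":0,"hand":87},
    {"dx":0,"dy":0,"dz":0,"ax":0,"ay":0,"az":0,"hand":87},
  ],
)

```text
time: 2.73
tool_pos: [572.5, -236.8, 92.2]
tool_rot: [[0.366, 0.931, -0.004], [0.931, -0.366, 0.002], [0.001, -0.004, -1.0]]
ft_force: [0.1, 0.5, 0.7]
width: 1.002
grip_force: 0.0
```

carry_out(
  plan=[
    {"dx":0,"dy":0,"dz":0,"ax":0,"ay":0,"az":0,"hand":0},
    {"dx":0,"dy":0,"dz":0,"ax":0,"ay":0,"az":0,"hand":0},
    {"dx":0,"dy":0,"dz":0,"ax":0,"ay":0,"az":0,"hand":0},
    {"dx":0,"dy":0,"dz":0,"ax":0,"ay":0,"az":0,"hand":0},
    {"dx":0,"dy":0,"dz":0,"ax":0,"ay":0,"az":0,"hand":0},
    {"dx":0,"dy":0,"dz":0,"ax":0,"ay":0,"az":0,"hand":0},
    {"dx":0,"dy":0,"dz":0,"ax":0,"ay":0,"az":0,"hand":0},
    {"dx":0,"dy":0,"dz":0,"ax":0,"ay":0,"az":0,"hand":0},
    {"dx":0,"dy":0,"dz":0,"ax":0,"ay":0,"az":0,"hand":0},
    {"dx":0,"dy":0,"dz":0,"ax":0,"ay":0,"az":0,"hand":0},
  ],
)

```text
time: 3.57
tool_pos: [573.7, -237.5, 94.5]
tool_rot: [[0.365, 0.931, -0.0], [0.931, -0.365, 0.0], [0.0, -0.0, -1.0]]
ft_force: [0.1, -0.5, 0.5]
width: 0.327
grip_force: 0.0
```

carry_out(
  plan=[
    {"dx":0,"dy":0,"dz":0,"ax":0,"ay":0,"az":0,"hand":0},
    {"dx":0,"dy":0,"dz":0,"ax":0,"ay":0,"az":0,"hand":0},
    {"dx":0,"dy":0,"dz":0,"ax":0,"ay":0,"az":0,"hand":0},
    {"dx":0,"dy":0,"dz":0,"ax":0,"ay":0,"az":0,"hand":0},
    {"dx":0,"dy":0,"dz":0,"ax":0,"ay":0,"az":0,"hand":0},
    {"dx":0,"dy":0,"dz":0,"ax":0,"ay":0,"az":0,"hand":0},
    {"dx":0,"dy":0,"dz":0,"ax":0,"ay":0,"az":0,"hand":0},
  ],
)

```text
time: 4.15
tool_pos: [573.4, -237.4, 94.5]
tool_rot: [[0.364, 0.931, -0.001], [0.931, -0.364, 0.0], [-0.0, -0.001, -1.0]]
ft_force: [-1.8, 0.4, 0.5]
width: 0.159
grip_force: 30.0
```

carry_out(
  plan=[
    {"dx":0,"dy":0,"dz":-3,"ax":0,"ay":0,"az":0,"hand":0},
    {"dx":0,"dy":0,"dz":-3,"ax":0,"ay":0,"az":0,"hand":0},
    {"dx":0,"dy":0,"dz":-4,"ax":0,"ay":0,"az":0,"hand":0},
    {"dx":0,"dy":0,"dz":-6,"ax":0,"ay":0,"az":0,"hand":0},
    {"dx":0,"dy":0,"dz":-10,"ax":0,"ay":0,"az":0,"hand":0},
    {"dx":0,"dy":0,"dz":-15,"ax":0,"ay":0,"az":0,"hand":0},
    {"dx":0,"dy":0,"dz":-20,"ax":0,"ay":0,"az":0,"hand":0},
    {"dx":0,"dy":0,"dz":-20,"ax":0,"ay":0,"az":0,"hand":0},
    {"dx":0,"dy":0,"dz":0,"ax":0,"ay":0,"az":0,"hand":0},
    {"dx":0,"dy":0,"dz":0,"ax":0,"ay":0,"az":0,"hand":0},
  ],
)

```text
time: 4.98
tool_pos: [574.7, -238.0, 177.8]
tool_rot: [[0.365, 0.931, 0.004], [0.931, -0.365, -0.002], [-0.001, 0.005, -1.0]]
ft_force: [-0.4, -0.0, -4.0]
width: 0.155
grip_force: 30.0
```

```bash
python3 - <<'E'
from h import *
m=vision.camera_model("wrist"); a=vision.grab_frame("wrist"); st=ctrl.sense()
o=a[:,:,::-1].copy(); 
# nominal panel in tool frame: underside centre at tool z=+34.5 ; x=rib y
def inT(P): return st["tool_pos"]+np.asarray(P,float)@st["tool_rot"].T
P=inT([[s*60,t*55,26.5] for s,t in((1,1),(1,-1),(-1,-1),(-1,1))]+[[s*35,t*7,-11.5] for s,t in((1,1),(1,-1),(-1,-1),(-1,1))])
for q in proj("wrist",P,m): cv2.circle(o,tuple(int(v) for v in q),3,(0,0,255),1)
cv2.imwrite("pics/w3.png",o)
pose_delta([RACK[0],RACK[1],330],RG); pose_delta(toworld([[0,0,190]])[0],RB)
E
```

```text
t 5.03 pos [ 573.6 -237.4  176.3] shift [  -0.    -0.5 -153.7] rot [0.06 0.   0.09] F [ 0.5  0.4 -3.2] w 13.6 grip 30.0
t 5.03 pos [ 573.6 -237.4  176.3] shift [ 460.8 -111.2  -56.9] rot [ 25.16  -7.16 -31.36] F [ 0.5  0.4 -3.2] w 13.6 grip 30.0
```

View pics/w3.png

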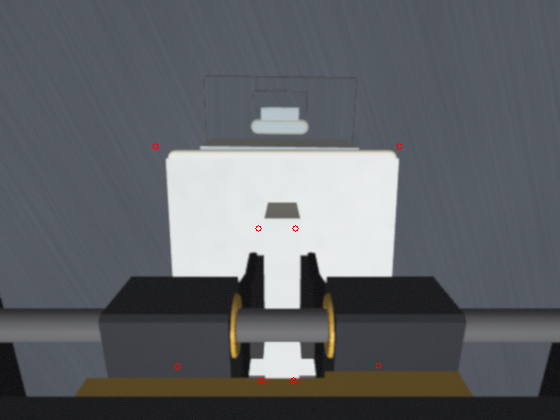

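The panel is held. Its far edge is at about row 153 (x 168 to 398), and the rib end face spans rows 203–218 at x 265–300. It seems to sit several mm deeper than predicted, so I'll measure that.

```bash
python3 - <<'E'
from h import *
g=cv2.cvtColor(cv2.imread("pics/w3.png"),cv2.COLOR_BGR2GRAY).astype(int)
print("col230",g[136:168,230].tolist()); print("col340",g[136:168,340].tolist());print("col282",g[196:232,282].tolist())
for r in(175,200,230,260):
    d=np.diff(g[r]); print(r,"L",150+int(np.argmax(d[150:200])),d[150:200].max(),"R",380+int(np.argmin(d[380:420])))
for r in (207,211,215): print(r,g[r,258:308].tolist())
m=vision.camera_model("wrist"); Rc=cv2.Rodrigues(m["rvec"])[0]; st=ctrl.sense()
print("cam in tool", st["tool_rot"].T@(-Rc.T@m["tvec"]-st["tool_pos"]), m["camera_matrix"][0,0], (Rc@st["tool_rot"]).round(3))
E
```

```text
col230 [91, 90, 88, 86, 87, 88, 86, 87, 87, 101, 138, 176, 185, 167, 165, 186, 212, 224, 230, 231, 233, 232, 230, 228, 228, 228, 227, 228, 227, 228, 228, 228]
col340 [94, 94, 93, 90, 85, 87, 86, 86, 86, 84, 90, 125, 166, 167, 163, 186, 210, 224, 229, 232, 232, 232, 233, 233, 233, 233, 233, 232, 233, 233, 233, 232]
col282 [230, 230, 231, 230, 231, 222, 172, 119, 104, 102, 103, 103, 102, 102, 101, 102, 101, 101, 99, 100, 99, 117, 169, 217, 228, 230, 230, 230, 229, 229, 230, 230, 230, 230, 231, 231]
175 L 166 53 R 397
200 L 167 67 R 396
230 L 169 59 R 394
260 L 171 55 R 392
207 [230, 229, 230, 230, 230, 230, 230, 224, 191, 136, 107, 102, 103, 104, 104, 104, 102, 102, 104, 105, 102, 103, 103, 104, 103, 103, 103, 102, 103, 102, 101, 105, 103, 102, 102, 102, 102, 104, 116, 161, 215, 230, 232, 233, 233, 233, 233, 233, 233, 233]
211 [231, 231, 230, 231, 231, 231, 226, 194, 140, 109, 102, 102, 102, 102, 103, 101, 102, 101, 103, 101, 100, 100, 103, 103, 102, 102, 101, 101, 102, 103, 102, 102, 100, 101, 102, 102, 102, 101, 103, 117, 161, 214, 229, 232, 232, 232, 232, 232, 232, 232]
215 [231, 232, 231, 231, 231, 226, 200, 144, 108, 100, 99, 99, 98, 100, 99, 100, 99, 97, 98, 98, 98, 97, 101, 99, 100, 98, 99, 98, 99, 99, 99, 99, 99, 100, 98, 100, 99, 99, 99, 100, 116, 167, 215, 228, 231, 232, 232, 232, 232, 232]
cam in tool [  83.6705667     0.50764063 -140.01573487] 370.6964648389998 [[ 0.001  1.    -0.001]
 [-0.953  0.    -0.302]
 [-0.302  0.001  0.953]]
```

```bash
cat > fitp.py <<'E'
from h import *
m=vision.camera_model("wrist"); st=ctrl.sense()
def model(p,P): # panel frame (rib along panel y -> tool x; panel z -> -tool z)
    M=np.array([[0,1,0],[1,0,0],[0,0,-1.]])
    Q=np.asarray(P,float)@M.T@R.from_euler("xyz",[p[5],p[3],p[4]]).as_matrix().T+p[:3]
    return proj("wrist",st["tool_pos"]+Q@st["tool_rot"].T,m)
def rowat(a,b,c): t=(c-a[0])/(b[0]-a[0]); return a[1]+t*(b[1]-a[1])
def colat(a,b,r): t=(r-a[1])/(b[1]-a[1]); return a[0]+t*(b[0]-a[0])
def res(p):
    q=model(p,[[-55,60,8],[55,60,8],[-55,-20,8],[55,-20,8],[-7,35,8],[7,35,8],[-7,35,46],[7,35,46]])
    o=[rowat(q[0],q[1],230)-151.3,rowat(q[0],q[1],340)-151.3]
    for r,L,Rr in((175,166.5,397.5),(200,167.5,396.5),(230,169.5,394.5),(260,171.5,392.5)): o+=[colat(q[0],q[2],r)-L,colat(q[1],q[3],r)-Rr]
    o+=[rowat(q[4],q[5],282)-202.3,rowat(q[6],q[7],282)-218]
    for r,L,Rr in((207,266.6,297.1),(215,264.8,299.2)): o+=[colat(q[4],q[6],r)-L,colat(q[5],q[7],r)-Rr]
    return np.array(o)
if __name__=="__main__":
  for mask in(6,5,4,3):
    s=least_squares(lambda p: res(np.r_[p,np.zeros(6-mask)]),[0,0,34,0,0,0][:mask]); print(s.x.round(3),res(np.r_[s.x,np.zeros(6-mask)]).round(1))
E
python3 fitp.py
```

```text
[-3.2080e+00  8.0200e-01  3.4777e+01 -1.3700e-01 -0.0000e+00 -2.0000e-03] [-0.5 -0.5  0.2 -0.2  0.5 -0.5  0.  -0.1 -0.4  0.4  0.9  0.3 -0.1  0.3
 -0.3  0.2]
[-3.2090e+00  8.0900e-01  3.4776e+01 -1.3700e-01 -1.0000e-03] [-0.5 -0.5  0.1 -0.2  0.4 -0.5 -0.  -0.1 -0.4  0.3  0.9  0.3 -0.   0.4
 -0.2  0.4]
[-3.208  0.78  34.777 -0.137] [-0.5 -0.5  0.1 -0.2  0.4 -0.5 -0.  -0.1 -0.5  0.3  0.9  0.3 -0.   0.4
 -0.2  0.4]
[-0.682  0.784 39.872] [-3.8 -3.8 -1.   0.9  0.4 -0.5  1.3 -1.5  2.2 -2.4 -2.7  8.9 -0.1  0.4
  0.7 -0.5]
```

The panel is tipped 0.137 rad about the closing axis in the grip, but its depth is as expected. I'll lift it, carry it over, and correct for the tip in the tool orientation.

carry_out(
  plan=[
    {"dx":0,"dy":0,"dz":-20,"ax":0,"ay":0,"az":0,"hand":0},
    {"dx":0,"dy":0,"dz":-30,"ax":0,"ay":0,"az":0,"hand":0},
    {"dx":0,"dy":0,"dz":-30,"ax":0,"ay":0,"az":0,"hand":0},
    {"dx":0,"dy":0,"dz":-30,"ax":0,"ay":0,"az":0,"hand":0},
    {"dx":0,"dy":0,"dz":-30,"ax":0,"ay":0,"az":0,"hand":0},
    {"dx":0,"dy":0,"dz":-20,"ax":0,"ay":0,"az":0,"hand":0},
    {"dx":0,"dy":0,"dz":-10,"ax":0,"ay":0,"az":0,"hand":0},
    {"dx":0,"dy":0,"dz":0,"ax":0,"ay":0,"az":0,"hand":0},
  ],
)

```text
time: 5.7
tool_pos: [574.3, -237.8, 347.0]
tool_rot: [[0.365, 0.931, 0.003], [0.931, -0.365, -0.002], [-0.001, 0.003, -1.0]]
ft_force: [-0.1, -0.5, -4.0]
width: 0.16
grip_force: 30.0
```

```bash
cat >> h.py <<'E'
OFF=np.array([-3.2,0.8,34.8]); PITCH=-0.137
def place(h,x=0,y=0,pitch=None):
    Rt=RB@R.from_euler("y",-(PITCH if pitch is None else pitch)).as_matrix()
    return toworld([[x,y,h]])[0]-Rt@OFF, Rt
E
python3 - <<'E'
from h import *
p,Rt=place(280); pose_delta(p,Rt); print(p)
E
```

```text
t 5.7 pos [ 574.3 -237.8  347. ] shift [488.  -65.6   0.7] rot [ 27.34   0.42 -29.55] F [-0.1 -0.5 -4. ] w 13.9 grip 30.0
[691.15843297 240.49417063 345.90863366]
```

carry_out(
  plan=[
    {"dx":12,"dy":-1.6,"dz":0,"ax":0,"ay":0,"az":0,"hand":0},
    {"dx":24,"dy":-3.2,"dz":0,"ax":0,"ay":0,"az":0,"hand":0},
    {"dx":30,"dy":-4,"dz":0,"ax":0,"ay":0,"az":0,"hand":0},
    {"dx":30,"dy":-4,"dz":0,"ax":0,"ay":0,"az":0,"hand":0},
    {"dx":30,"dy":-4,"dz":0,"ax":0,"ay":0,"az":0,"hand":0},
    {"dx":30,"dy":-4,"dz":0,"ax":0,"ay":0,"az":0,"hand":0},
    {"dx":30,"dy":-4,"dz":0,"ax":0,"ay":0,"az":0,"hand":0},
    {"dx":30,"dy":-4,"dz":0,"ax":0,"ay":0,"az":0,"hand":0},
    {"dx":30,"dy":-4,"dz":0,"ax":0,"ay":0,"az":0,"hand":0},
    {"dx":30,"dy":-4,"dz":0,"ax":0,"ay":0,"az":0,"hand":0},
  ],
)

```text
time: 6.53
tool_pos: [638.6, 35.6, 341.9]
tool_rot: [[0.364, 0.931, -0.007], [0.931, -0.364, 0.001], [-0.001, -0.007, -1.0]]
ft_force: [1.0, 0.4, -4.0]
width: 0.157
grip_force: 30.0
```

carry_out(
  plan=[
    {"dx":30,"dy":-4,"dz":0,"ax":0,"ay":0,"az":0,"hand":0},
    {"dx":30,"dy":-4,"dz":0,"ax":0,"ay":0,"az":0,"hand":0},
    {"dx":30,"dy":-4,"dz":0,"ax":0,"ay":0,"az":0,"hand":0},
    {"dx":30,"dy":-4,"dz":0,"ax":0,"ay":0,"az":0,"hand":0},
    {"dx":30,"dy":-4,"dz":0,"ax":0,"ay":0,"az":0,"hand":0},
    {"dx":30,"dy":-4,"dz":0,"ax":0,"ay":0,"az":0,"hand":0},
    {"dx":20,"dy":-2.8,"dz":0,"ax":0,"ay":0,"az":0,"hand":0},
    {"dx":12,"dy":-1.6,"dz":0,"ax":0,"ay":0,"az":0,"hand":0},
    {"dx":0,"dy":0,"dz":0,"ax":0,"ay":0,"az":0,"hand":0},
  ],
)

```text
time: 7.28
tool_pos: [689.6, 244.1, 341.8]
tool_rot: [[0.361, 0.933, -0.006], [0.933, -0.361, 0.0], [-0.002, -0.005, -1.0]]
ft_force: [0.2, 0.1, -2.7]
width: 0.161
grip_force: 30.0
```

carry_out(
  plan=[
    {"dx":0,"dy":0,"dz":0,"ax":3.4,"ay":0,"az":-3.7,"hand":0},
    {"dx":0,"dy":0,"dz":0,"ax":3.4,"ay":0,"az":-3.7,"hand":0},
    {"dx":0,"dy":0,"dz":0,"ax":3.4,"ay":0,"az":-3.7,"hand":0},
    {"dx":0,"dy":0,"dz":0,"ax":3.4,"ay":0,"az":-3.7,"hand":0},
    {"dx":0,"dy":0,"dz":0,"ax":3.4,"ay":0,"az":-3.7,"hand":0},
    {"dx":0,"dy":0,"dz":0,"ax":3.4,"ay":0,"az":-3.7,"hand":0},
    {"dx":0,"dy":0,"dz":0,"ax":3.4,"ay":0,"az":-3.7,"hand":0},
    {"dx":0,"dy":0,"dz":0,"ax":3.4,"ay":0,"az":-3.7,"hand":0},
    {"dx":0,"dy":0,"dz":0,"ax":0,"ay":0,"az":0,"hand":0},
    {"dx":0,"dy":0,"dz":0,"ax":0,"ay":0,"az":0,"hand":0},
  ],
)

```text
time: 8.12
tool_pos: [691.5, 239.2, 343.0]
tool_rot: [[-0.121, 0.884, -0.451], [0.986, 0.16, 0.05], [0.116, -0.439, -0.891]]
ft_force: [0.1, -0.3, -4.2]
width: 0.161
grip_force: 30.0
```

```bash
python3 - <<'E'
from h import *
m=vision.camera_model("wrist"); a=vision.grab_frame("wrist"); st=ctrl.sense(); b=vision.grab_frame("side")
o=a[:,:,::-1].copy()
P=toworld([[sx*72,sy*106,0] for sx,sy in((1,1),(1,-1),(-1,-1),(-1,1))]+[[sx*60,-65,0] for sx in(1,-1)]+[cov("upper",1.72,164),cov("lower",1.51,164)])
for q in proj("wrist",P,m): cv2.circle(o,tuple(int(v) for v in q),3,(0,0,255),1)
s=cv2.resize(b[130:380,60:260,::-1],(240,300)); s=cv2.copyMakeBorder(s,0,120,0,0,cv2.BORDER_CONSTANT)
cv2.imwrite("pics/w4.png",np.hstack([o,s])); cv2.imwrite("pics/w4raw.png",a[:,:,::-1])
pose_delta(*place(280)); pose_delta(*place(100,0,2))
E
```

```text
t 8.22 pos [690.9 239.9 345.3] shift [ 0.6  0.1 -0.7] rot [-0.08  0.33 -0.15] F [-0.9  0.  -3.1] w 13.8 grip 30.0
t 8.22 pos [690.9 239.9 345.3] shift [-25.    0.4 177.5] rot [-0.08  0.33 -0.15] F [-0.9  0.  -3.1] w 13.8 grip 30.0
```

View pics/w4.png

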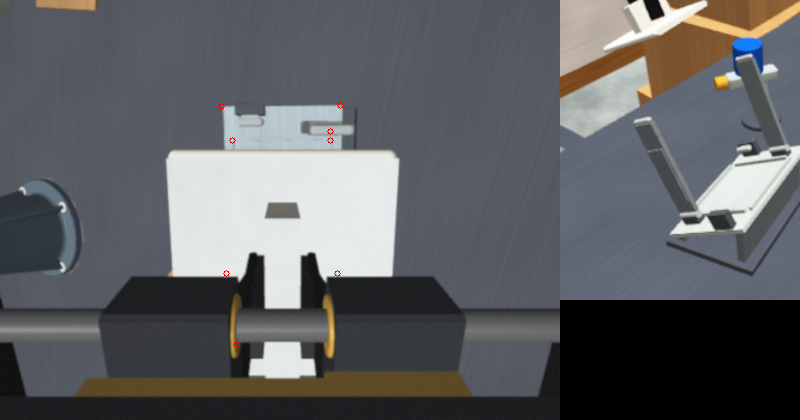

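The wrist view matches the model: bed corners are at (223,106) and (342,105), and the lower cover tip is at (330,129). The roughly 1.5 px shift to the right also shows on the gripped rib, so it is camera bias. I'll go down along the bed normal.

```bash
sed -i 's/OFF=np.array(\[-3.2,0.8,34.8\])/OFF=np.array([-3.2,0,34.8])/' h.py; python3 - <<'E'
from h import *
pose_delta(*place(280,0,5)); pose_delta(*place(60,0,5)); 
E
```

```text
t 8.22 pos [690.9 239.9 345.3] shift [-4.4  0.9 -1.3] rot [-0.08  0.33 -0.15] F [-0.9  0.  -3.1] w 13.8 grip 30.0
t 8.22 pos [690.9 239.9 345.3] shift [-33.2   1.3 216.8] rot [-0.08  0.33 -0.15] F [-0.9  0.  -3.1] w 13.8 grip 30.0
```

carry_out(
  plan=[
    {"dx":-4.4,"dy":1,"dz":-1,"ax":0,"ay":0,"az":0,"hand":0},
    {"dx":-1.4,"dy":0,"dz":11,"ax":0,"ay":0.3,"az":0,"hand":0},
    {"dx":-3.3,"dy":0,"dz":25,"ax":0,"ay":0,"az":0,"hand":0},
    {"dx":-4,"dy":0,"dz":30,"ax":0,"ay":0,"az":0,"hand":0},
    {"dx":-4,"dy":0,"dz":30,"ax":0,"ay":0,"az":0,"hand":0},
    {"dx":-4,"dy":0,"dz":30,"ax":0,"ay":0,"az":0,"hand":0},
    {"dx":-4,"dy":0,"dz":30,"ax":0,"ay":0,"az":0,"hand":0},
    {"dx":-4,"dy":0,"dz":30,"ax":0,"ay":0,"az":0,"hand":0},
    {"dx":-2.7,"dy":0,"dz":20,"ax":0,"ay":0,"az":0,"hand":0},
    {"dx":-1.4,"dy":0,"dz":11,"ax":0,"ay":0,"az":0,"hand":0},
  ],
)

```text
time: 9.05
tool_pos: [596.1, 219.2, 147.1]
tool_rot: [[-0.122, 0.883, -0.453], [0.985, 0.163, 0.054], [0.121, -0.44, -0.89]]
ft_force: [-0.9, 0.6, -3.9]
width: 0.156
grip_force: 30.0
```

```bash
python3 - <<'E'
from h import *
pose_delta(*place(60,0,5)); pose_delta(*place(15,0,0)); pose_delta(*place(0,0,0))
E
```

```text
t 9.05 pos [596.1 219.2 147.1] shift [-1.2  2.  -1.5] rot [-0.3   0.07 -0.07] F [-0.9  0.6 -3.9] w 13.6 grip 30.0
t 9.05 pos [596.1 219.2 147.1] shift [-2.4  2.2 43.7] rot [-0.3   0.07 -0.07] F [-0.9  0.6 -3.9] w 13.6 grip 30.0
t 9.05 pos [596.1 219.2 147.1] shift [-4.4  2.3 58.6] rot [-0.3   0.07 -0.07] F [-0.9  0.6 -3.9] w 13.6 grip 30.0
```

carry_out(
  plan=[
    {"dx":-0.5,"dy":0.5,"dz":9,"ax":0,"ay":0,"az":0,"hand":0},
    {"dx":-0.5,"dy":0.5,"dz":13,"ax":0,"ay":0,"az":0,"hand":0},
    {"dx":-0.5,"dy":0.4,"dz":13,"ax":0,"ay":0,"az":0,"hand":0},
    {"dx":-0.5,"dy":0.4,"dz":7,"ax":0,"ay":0,"az":0,"hand":0},
    {"dx":0,"dy":0,"dz":0,"ax":0,"ay":0,"az":0,"hand":0},
    {"dx":0,"dy":0,"dz":0,"ax":0,"ay":0,"az":0,"hand":0},
    {"dx":0,"dy":0,"dz":0,"ax":0,"ay":0,"az":0,"hand":0},
    {"dx":0,"dy":0,"dz":0,"ax":0,"ay":0,"az":0,"hand":0},
  ],
)

```text
time: 9.72
tool_pos: [582.8, 220.6, 111.1]
tool_rot: [[-0.122, 0.886, -0.448], [0.985, 0.164, 0.055], [0.122, -0.434, -0.892]]
ft_force: [0.7, -0.0, -2.4]
width: 0.161
grip_force: 30.0
```

```bash
python3 - <<'E'
from h import *
pose_delta(*place(0,0,0))
m=vision.camera_model("wrist"); a=vision.grab_frame("wrist"); pose_delta(*place(0,0,0)); b=vision.grab_frame("side"); pose_delta(*place(0,0,0)); c=vision.grab_frame("scene")
o=a[:,:,::-1].copy()
P=toworld([[sx*72,-106,0] for sx in(1,-1)]+[[sx*60,-65,6] for sx in(1,-1)])
for q in proj("wrist",P,m): cv2.circle(o,tuple(int(v) for v in q),3,(0,0,255),1)
s=cv2.resize(b[160:360,110:290,::-1],(333,370)); c=cv2.resize(c[150:270,320:480,::-1],(400,300))
o=cv2.resize(o[60:300,120:440],(400,300))
L=np.vstack([o,c]); s=cv2.copyMakeBorder(s,0,230,0,0,cv2.BORDER_CONSTANT); cv2.imwrite("pics/w5.png",np.hstack([L,s]))
E
```

```text
t 9.72 pos [582.8 220.6 111.1] shift [-3.  -2.1 20.5] rot [ 0.05  0.04 -0.01] F [ 0.7 -0.  -2.4] w 14.0 grip 30.0
t 9.77 pos [582.6 220.6 111. ] shift [-3.  -2.  20.3] rot [ 0.03  0.03 -0.01] F [-0.   0.1 -3.2] w 13.9 grip 30.0
t 9.82 pos [582.4 220.6 110.9] shift [-3.  -1.9 20.1] rot [ 0.01  0.04 -0.01] F [-0.1  0.1 -4.8] w 13.6 grip 30.0
```

View pics/w5.png

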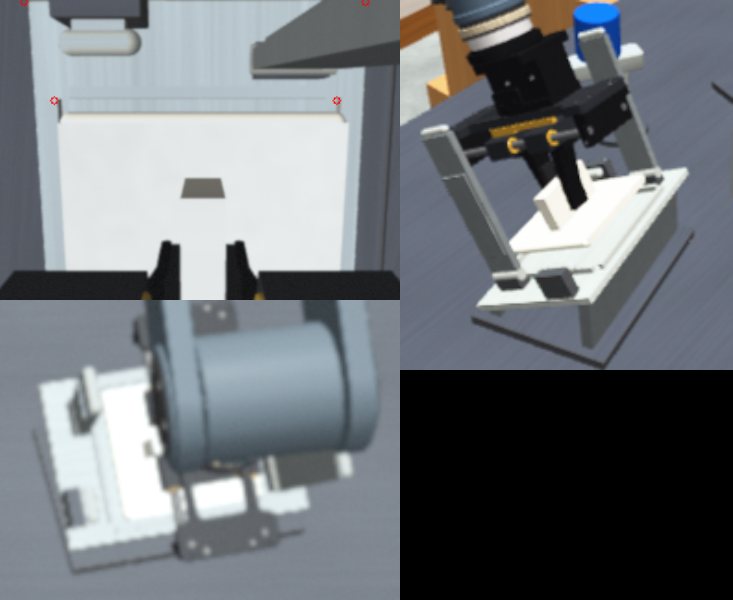

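Panel and recess are both clear in the wrist view: panel edge at about row 113, x 62–347, recess x 60–338. It needs about 2 mm along −y, which agrees with the pose calculation.

carry_out(
  plan=[
    {"dx":-1.5,"dy":-1,"dz":3,"ax":0,"ay":0,"az":0,"hand":0},
    {"dx":-1.5,"dy":-1,"dz":4,"ax":0,"ay":0,"az":0,"hand":0},
    {"dx":0,"dy":0,"dz":4,"ax":0,"ay":0,"az":0,"hand":0},
    {"dx":0,"dy":0,"dz":3,"ax":0,"ay":0,"az":0,"hand":0},
    {"dx":0,"dy":0,"dz":2,"ax":0,"ay":0,"az":0,"hand":0},
    {"dx":0,"dy":0,"dz":0,"ax":0,"ay":0,"az":0,"hand":0},
    {"dx":0,"dy":0,"dz":0,"ax":0,"ay":0,"az":0,"hand":0},
    {"dx":0,"dy":0,"dz":0,"ax":0,"ay":0,"az":0,"hand":0},
  ],
)

```text
time: 10.53
tool_pos: [573.1, 218.2, 96.3]
tool_rot: [[-0.122, 0.885, -0.45], [0.985, 0.164, 0.055], [0.122, -0.437, -0.891]]
ft_force: [-0.5, 0.3, -4.4]
width: 0.158
grip_force: 30.0
```

```bash
python3 - <<'E'
from h import *
pose_delta(*place(0,0,0))
E
```

```text
t 10.53 pos [573.1 218.2  96.3] shift [0.  0.4 3. ] rot [-0.1   0.03 -0.02] F [-0.5  0.3 -4.4] w 13.7 grip 30.0
```

carry_out(
  plan=[
    {"dx":0,"dy":0.2,"dz":1,"ax":0,"ay":0,"az":0,"hand":0},
    {"dx":0,"dy":0,"dz":1,"ax":0,"ay":0,"az":0,"hand":0},
    {"dx":0,"dy":0,"dz":1,"ax":0,"ay":0,"az":0,"hand":0},
    {"dx":0,"dy":0,"dz":0.7,"ax":0,"ay":0,"az":0,"hand":0},
    {"dx":0,"dy":0,"dz":0,"ax":0,"ay":0,"az":0,"hand":0},
    {"dx":0,"dy":0,"dz":0,"ax":0,"ay":0,"az":0,"hand":0},
  ],
)

```text
time: 11.03
tool_pos: [572.4, 218.7, 94.4]
tool_rot: [[-0.122, 0.885, -0.448], [0.985, 0.164, 0.055], [0.123, -0.435, -0.892]]
ft_force: [1.9, 1.2, 5.6]
width: 0.16
grip_force: 30.0
```

carry_out(
  plan=[
    {"dx":0,"dy":0,"dz":0.5,"ax":0,"ay":0,"az":0,"hand":0},
    {"dx":0,"dy":0,"dz":0.5,"ax":0,"ay":0,"az":0,"hand":0},
    {"dx":0,"dy":0,"dz":0,"ax":0,"ay":0,"az":0,"hand":0},
    {"dx":0,"dy":0,"dz":0,"ax":0,"ay":0,"az":0,"hand":0},
  ],
)

```text
time: 11.37
tool_pos: [572.5, 218.7, 94.4]
tool_rot: [[-0.123, 0.886, -0.447], [0.985, 0.164, 0.056], [0.123, -0.434, -0.893]]
ft_force: [2.7, 1.2, 7.9]
width: 0.159
grip_force: 30.0
```

```bash
python3 - <<'E'
from h import *
pose_delta(*place(0,0,0))
m=vision.camera_model("wrist"); a=vision.grab_frame("wrist"); c=vision.grab_frame("side")
b=cv2.resize(a[60:300,120:440,::-1],(800,600),interpolation=cv2.INTER_CUBIC); cv2.imwrite("pics/w6.png",b)
g=cv2.cvtColor(a,cv2.COLOR_RGB2GRAY).astype(int); print("col230",g[130:170,230].tolist()); print("col340",g[130:170,340].tolist());print("col282",g[196:232,282].tolist())
E
```

```text
t 11.37 pos [572.5 218.7  94.4] shift [-0.3  0.1  1. ] rot [0.07 0.02 0.01] F [2.7 1.2 7.9] w 13.8 grip 30.0
col230 [191, 189, 189, 189, 189, 189, 186, 177, 181, 185, 185, 187, 186, 187, 186, 188, 187, 186, 187, 180, 164, 171, 197, 216, 225, 230, 232, 233, 231, 230, 228, 228, 228, 228, 227, 227, 227, 227, 227, 228]
col340 [192, 191, 191, 192, 192, 192, 186, 171, 182, 192, 194, 194, 195, 194, 194, 194, 194, 194, 193, 188, 173, 175, 195, 215, 225, 230, 232, 233, 233, 233, 233, 233, 233, 233, 233, 232, 232, 232, 232, 233]
col282 [230, 230, 230, 231, 231, 229, 211, 157, 115, 106, 106, 103, 105, 104, 104, 102, 103, 102, 100, 101, 128, 188, 222, 228, 229, 230, 230, 230, 231, 231, 231, 230, 230, 231, 230, 231]
```

View pics/w6.png

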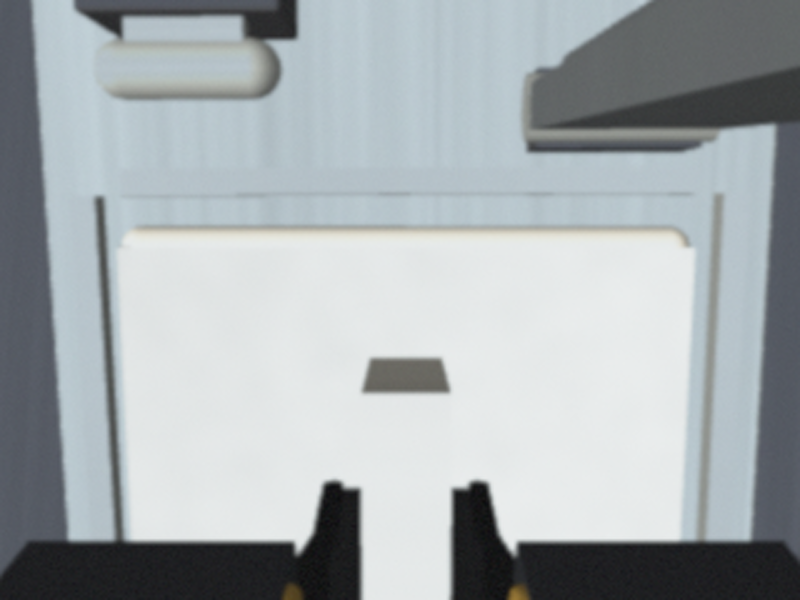

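The panel sits in the recess with even side gaps: left lip at x≈105 against panel at 122, right panel edge at 692 against lip at 712. It's pressed with about 12 N, so I can release it.

carry_out(
  plan=[
    {"dx":0,"dy":0,"dz":-0.5,"ax":0,"ay":0,"az":0,"hand":45},
    {"dx":0,"dy":0,"dz":0,"ax":0,"ay":0,"az":0,"hand":45},
    {"dx":0,"dy":0,"dz":0,"ax":0,"ay":0,"az":0,"hand":45},
    {"dx":0,"dy":0,"dz":0,"ax":0,"ay":0,"az":0,"hand":45},
    {"dx":0,"dy":0,"dz":0,"ax":0,"ay":0,"az":0,"hand":45},
    {"dx":0,"dy":0,"dz":0,"ax":0,"ay":0,"az":0,"hand":45},
    {"dx":0,"dy":0,"dz":0,"ax":0,"ay":0,"az":0,"hand":45},
    {"dx":0,"dy":0,"dz":0,"ax":0,"ay":0,"az":0,"hand":45},
  ],
)

```text
time: 12.13
tool_pos: [571.2, 218.4, 92.3]
tool_rot: [[-0.122, 0.884, -0.451], [0.985, 0.164, 0.055], [0.122, -0.437, -0.891]]
ft_force: [0.3, 0.5, -0.7]
width: 0.511
grip_force: 0.0
```

carry_out(
  plan=[
    {"dx":1.4,"dy":0,"dz":-10,"ax":0,"ay":0,"az":0,"hand":45},
    {"dx":2.8,"dy":0,"dz":-20,"ax":0,"ay":0,"az":0,"hand":45},
    {"dx":4,"dy":0,"dz":-30,"ax":0,"ay":0,"az":0,"hand":45},
    {"dx":4,"dy":0,"dz":-30,"ax":0,"ay":0,"az":0,"hand":45},
    {"dx":4,"dy":0,"dz":-30,"ax":0,"ay":0,"az":0,"hand":45},
    {"dx":4,"dy":0,"dz":-30,"ax":0,"ay":0,"az":0,"hand":45},
    {"dx":4,"dy":0,"dz":-30,"ax":0,"ay":0,"az":0,"hand":45},
    {"dx":4,"dy":0,"dz":-30,"ax":0,"ay":0,"az":0,"hand":45},
    {"dx":0,"dy":0,"dz":0,"ax":0,"ay":0,"az":0,"hand":45},
  ],
)

```text
time: 12.88
tool_pos: [666.6, 235.2, 290.3]
tool_rot: [[-0.124, 0.891, -0.438], [0.985, 0.165, 0.057], [0.123, -0.424, -0.897]]
ft_force: [-0.7, -0.2, 1.5]
width: 0.521
grip_force: 0.0
```

```bash
cat >> h.py <<'E'
RPA=np.column_stack([-Bb[:,0],Bb[:,1],-Bb[:,2]]); RPB=np.column_stack([Bb[:,0],-Bb[:,1],-Bb[:,2]])
def tips(P): return toworld([P])[0]+22*Bb[:,2]   # TCP position for fingertip centre at bed P
E
python3 - <<'E'
from h import *
a=vision.grab_frame("scene"); cv2.imwrite("pics/s7.png",cv2.resize(a[150:280,320:490,::-1],(785,600)))
print(ctrl.sense()["joint_positions"].round(2), Bb.round(3).tolist())
st=ctrl.sense(); print("tip in bed",(Bb.T@(st["tool_pos"]+22*st["tool_rot"][:,2]-[BED[0],BED[1],62])).round(1))
pose_delta(st["tool_pos"],RPA);pose_delta(st["tool_pos"],RPB); print(tips([38,140,180]),tips([-38,-140,180]))
E
```

```text
[0.13 0.81 0.81 0.12 1.96 0.  ] [[-0.885, 0.182, 0.428], [-0.164, -0.983, 0.079], [0.435, 0.0, 0.9]]
tip in bed [ -0.7  -0.8 228.7]
t 12.93 pos [664.9 235.  287.4] shift [0. 0. 0.] rot [-5.79 -6.47 89.87] F [-0.1 -0.4 -0.2] w 44.6 grip 0.0
t 12.93 pos [664.9 235.  287.4] shift [0. 0. 0.] rot [  6.47  -5.79 -89.83] F [-0.1 -0.4 -0.2] w 44.6 grip 0.0
[635.17961007  89.33209506 260.41900497] [651.39918217 377.11697143 227.36162438]
```

View pics/s7.png

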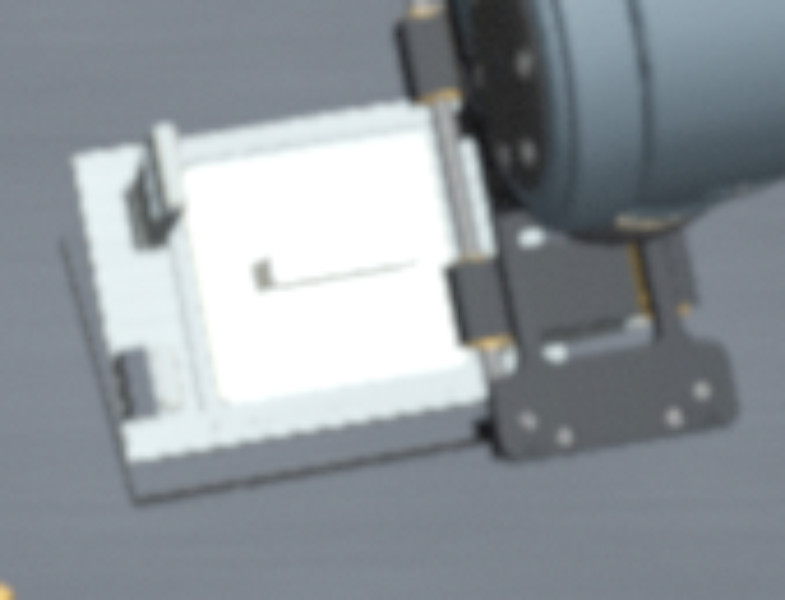

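The panel lies in the recess with the fingers clear. Next I close the fingers and turn the tool 90° so the gripper body clears the other cover.

carry_out(
  plan=[
    {"dx":0,"dy":0,"dz":0,"ax":0.5,"ay":-0.44,"az":-6.91,"hand":0},
    {"dx":0,"dy":0,"dz":0,"ax":0.5,"ay":-0.44,"az":-6.91,"hand":0},
    {"dx":0,"dy":0,"dz":0,"ax":0.5,"ay":-0.44,"az":-6.91,"hand":0},
    {"dx":0,"dy":0,"dz":0,"ax":0.5,"ay":-0.44,"az":-6.91,"hand":0},
    {"dx":0,"dy":0,"dz":0,"ax":0.5,"ay":-0.44,"az":-6.91,"hand":0},
    {"dx":0,"dy":0,"dz":0,"ax":0.5,"ay":-0.44,"az":-6.91,"hand":0},
    {"dx":0,"dy":0,"dz":0,"ax":0.5,"ay":-0.44,"az":-6.91,"hand":0},
    {"dx":0,"dy":0,"dz":0,"ax":0.5,"ay":-0.44,"az":-6.91,"hand":0},
    {"dx":0,"dy":0,"dz":0,"ax":0.5,"ay":-0.44,"az":-6.91,"hand":0},
    {"dx":0,"dy":0,"dz":0,"ax":0.5,"ay":-0.44,"az":-6.91,"hand":0},
  ],
)

```text
time: 13.77
tool_pos: [661.4, 234.5, 281.6]
tool_rot: [[-0.876, 0.145, -0.461], [0.191, 0.98, -0.055], [0.444, -0.136, -0.886]]
ft_force: [-0.2, -1.0, 0.3]
width: 0.007
grip_force: 0.0
```

carry_out(
  plan=[
    {"dx":0,"dy":0,"dz":0,"ax":0.5,"ay":-0.44,"az":-6.91,"hand":0},
    {"dx":0,"dy":0,"dz":0,"ax":0.5,"ay":-0.44,"az":-6.91,"hand":0},
    {"dx":0,"dy":0,"dz":0,"ax":0.5,"ay":-0.44,"az":-6.91,"hand":0},
    {"dx":0,"dy":0,"dz":0,"ax":0,"ay":0,"az":0,"hand":0},
    {"dx":0,"dy":0,"dz":0,"ax":0,"ay":0,"az":0,"hand":0},
    {"dx":0,"dy":0,"dz":0,"ax":0,"ay":0,"az":0,"hand":0},
  ],
)

```text
time: 14.27
tool_pos: [661.9, 234.5, 282.5]
tool_rot: [[-0.88, -0.18, -0.439], [-0.161, 0.984, -0.081], [0.446, -0.0, -0.895]]
ft_force: [-0.0, 0.6, -0.4]
width: 0.004
grip_force: 0.0
```

```bash
cat >> h.py <<'E'
def tipbed():
    st=ctrl.sense(); return (Bb.T@(st["tool_pos"]+22*st["tool_rot"][:,2]-[BED[0],BED[1],62])).round(1)
E
python3 - <<'E'
from h import *
print(tipbed(), ctrl.sense()["joint_positions"].round(2)); pose_delta(tips([38,140,225]),RPB)
E
```

```text
[  0.3   2.1 222.8] [ 0.18  0.83  0.79  0.    1.98 -1.57]
t 14.27 pos [661.9 234.5 282.5] shift [  37.6 -138.    -1.8] rot [ 0.05 -0.71 -0.14] F [-0.   0.6 -0.4] w 0.4 grip 0.0
```

carry_out(
  plan=[
    {"dx":6,"dy":-23,"dz":0,"ax":0,"ay":-0.7,"az":0,"hand":0},
    {"dx":8,"dy":-29,"dz":0,"ax":0,"ay":0,"az":0,"hand":0},
    {"dx":8,"dy":-29,"dz":0,"ax":0,"ay":0,"az":0,"hand":0},
    {"dx":8,"dy":-29,"dz":0,"ax":0,"ay":0,"az":0,"hand":0},
    {"dx":8,"dy":-28,"dz":0,"ax":0,"ay":0,"az":0,"hand":0},
    {"dx":0,"dy":0,"dz":20,"ax":0,"ay":0,"az":0,"hand":0},
    {"dx":0,"dy":0,"dz":25,"ax":0,"ay":0,"az":0,"hand":0},
    {"dx":0,"dy":0,"dz":23,"ax":0,"ay":0,"az":0,"hand":0},
    {"dx":0,"dy":0,"dz":6,"ax":0,"ay":0,"az":0,"hand":0},
    {"dx":0,"dy":0,"dz":0,"ax":0,"ay":0,"az":0,"hand":0},
  ],
)

```text
time: 15.1
tool_pos: [620.7, 86.7, 231.2]
tool_rot: [[-0.884, -0.181, -0.431], [-0.163, 0.984, -0.078], [0.438, 0.001, -0.899]]
ft_force: [-0.1, -0.2, -0.4]
width: 0.006
grip_force: 0.0
```

```bash
python3 - <<'E'
from h import *
t=tipbed(); print(t, ctrl.sense()["joint_positions"].round(2),ctrl.sense()["ft_force"].round(1)); pose_delta(tips([38,140,150]),RPB)
d=135
for th in (1.72,1.57,1.45,1.3,1.15,1.0,.85,.7,.55,.4,.25,.1,0):
    c=cov("upper",th,164 if th>1.57 else d,4); print(th,(c[1:]+[15,0]).round(1), end="; ")
E
```

```text
[ 38.6 140.  147.3] [-0.    0.75  1.11 -0.08  1.73 -1.75] [-0.1 -0.2 -0.4]
t 15.1 pos [620.7  86.7 231.2] shift [-0.5  0.  -2.7] rot [ 0.11 -0.21 -0.06] F [-0.1 -0.2 -0.4] w 0.5 grip 0.0
1.72 [123.3 175.1]; 1.57 [ 98.9 148.5]; 1.45 [ 82.7 148. ]; 1.3 [ 62.7 144.7]; 1.15 [ 43.5 138.4]; 1.0 [ 25.4 129.3]; 0.85 [  8.9 117.6]; 0.7 [ -5.7 103.5]; 0.55 [-18.   87.5]; 0.4 [-27.8  69.8]; 0.25 [-34.8  50.8]; 0.1 [-38.9  31. ]; 0 [-40.   17.5];
```

carry_out(
  plan=[
    {"dx":0,"dy":15,"dz":0,"ax":0,"ay":0,"az":0,"hand":0},
    {"dx":0,"dy":13,"dz":0,"ax":0,"ay":0,"az":0,"hand":0},
    {"dx":0,"dy":13,"dz":0,"ax":0,"ay":0,"az":0,"hand":0},
    {"dx":0,"dy":16,"dz":0,"ax":0,"ay":0,"az":0,"hand":0},
    {"dx":0,"dy":20,"dz":2.5,"ax":0,"ay":0,"az":0,"hand":0},
    {"dx":0,"dy":19.5,"dz":6,"ax":0,"ay":0,"az":0,"hand":0},
    {"dx":0,"dy":18,"dz":9,"ax":0,"ay":0,"az":0,"hand":0},
    {"dx":0,"dy":0,"dz":0,"ax":0,"ay":0,"az":0,"hand":0},
  ],
)

```text
time: 15.77
tool_pos: [591.2, 203.2, 216.0]
tool_rot: [[-0.884, -0.187, -0.429], [-0.17, 0.982, -0.079], [0.436, 0.003, -0.9]]
ft_force: [-1.0, -0.1, -1.0]
width: 0.007
grip_force: 0.0
```

```bash
python3 - <<'E'
from h import *
print(tipbed(),(Bb.T@ctrl.sense()["ft_force"]).round(1)); pose_delta(tips([38,9,117.6]),RPB)
E
```

```text
[ 38.9  20.  130.3] [ 0.5 -0.1 -1.4]
t 15.77 pos [591.2 203.2 216. ] shift [-1.  11.  12.7] rot [ 0.06 -0.08  0.32] F [-1.  -0.1 -1. ] w 0.6 grip 0.0
```

```bash
python3 - <<'E'
from h import *
b=vision.grab_frame("side"); s0=cv2.resize(cv2.imread("pics/side0.png"),(560,420))[:,:,::-1]
P=toworld([cov("upper",1.72,d) for d in(80,120,155)]); q=proj("side",P).round().astype(int)
print([(s0[y,x].tolist(),b[y,x].tolist()) for x,y in q])
for th in(0.95,1.0,1.05): 
    q=proj("side",toworld([cov("upper",th,d,0,17) for d in(60,100,158)])).round().astype(int); print(th,q.tolist(),[b[y,x].tolist() for x,y in q])
E
```

```text
[([64, 67, 67], [124, 126, 121]), ([62, 66, 66], [123, 124, 120]), ([64, 67, 67], [9, 49, 123])]
0.95 [[231, 242], [218, 234], [196, 221]] [[99, 103, 104], [61, 64, 64], [59, 62, 64]]
1.0 [[231, 240], [218, 231], [197, 217]] [[129, 134, 136], [128, 134, 134], [132, 138, 139]]
1.05 [[232, 239], [219, 229], [198, 213]] [[119, 124, 124], [117, 123, 129], [16, 15, 17]]
```

carry_out(
  plan=[
    {"dx":-1,"dy":10,"dz":11,"ax":0,"ay":0,"az":0,"hand":0},
    {"dx":0,"dy":15,"dz":14,"ax":0,"ay":0,"az":0,"hand":0},
    {"dx":0,"dy":12,"dz":15,"ax":0,"ay":0,"az":0,"hand":0},
    {"dx":0,"dy":10,"dz":17,"ax":0,"ay":0,"az":0,"hand":0},
    {"dx":0,"dy":7,"dz":17,"ax":0,"ay":0,"az":0,"hand":0},
    {"dx":0,"dy":4,"dz":14,"ax":0,"ay":0,"az":0,"hand":0},
    {"dx":0,"dy":0,"dz":0,"ax":0,"ay":0,"az":0,"hand":0},
    {"dx":0,"dy":0,"dz":0,"ax":0,"ay":0,"az":0,"hand":0},
  ],
)

```text
time: 16.48
tool_pos: [546.2, 248.2, 136.8]
tool_rot: [[-0.885, -0.182, -0.428], [-0.164, 0.983, -0.079], [0.435, 0.0, -0.9]]
ft_force: [-0.8, 0.1, 0.6]
width: 0.007
grip_force: 0.0
```

```bash
python3 - <<'E'
from h import *
print(tipbed(),(Bb.T@ctrl.sense()["ft_force"]).round(1)); pose_delta(tips([38,-45,17.5]),RPB)
E
```

```text
[ 36.9 -32.4  43.2] [ 1.  -0.3  0.2]
t 16.48 pos [546.2 248.2 136.8] shift [ 1.1 12.6 25.7] rot [ 0.03 -0.03 -0.01] F [-0.8  0.1  0.6] w 0.6 grip 0.0
```

carry_out(
  plan=[
    {"dx":1,"dy":7,"dz":8,"ax":0,"ay":0,"az":0,"hand":0},
    {"dx":0,"dy":5,"dz":6,"ax":0,"ay":0,"az":0,"hand":0},
    {"dx":0,"dy":0,"dz":4,"ax":0,"ay":0,"az":0,"hand":0},
    {"dx":0,"dy":0,"dz":3,"ax":0,"ay":0,"az":0,"hand":0},
    {"dx":0,"dy":0,"dz":3,"ax":0,"ay":0,"az":0,"hand":0},
    {"dx":0,"dy":0,"dz":2,"ax":0,"ay":0,"az":0,"hand":0},
    {"dx":0,"dy":0,"dz":0,"ax":0,"ay":0,"az":0,"hand":0},
    {"dx":0,"dy":0,"dz":0,"ax":0,"ay":0,"az":0,"hand":0},
  ],
)

```text
time: 17.15
tool_pos: [533.0, 258.2, 114.9]
tool_rot: [[-0.887, -0.182, -0.425], [-0.165, 0.983, -0.078], [0.432, 0.001, -0.902]]
ft_force: [-0.8, -0.3, 0.2]
width: 0.004
grip_force: 0.0
```

```bash
python3 - <<'E'
from h import *
print(tipbed(),(Bb.T@ctrl.sense()["ft_force"]).round(1))
E
```

```text
[ 37.4 -44.7  18.6] [ 0.8  0.2 -0.2]
```

carry_out(
  plan=[
    {"dx":0,"dy":0,"dz":1.5,"ax":0,"ay":0,"az":0,"hand":0},
    {"dx":0,"dy":0,"dz":1,"ax":0,"ay":0,"az":0,"hand":0},
    {"dx":0,"dy":0,"dz":1,"ax":0,"ay":0,"az":0,"hand":0},
    {"dx":0,"dy":0,"dz":0,"ax":0,"ay":0,"az":0,"hand":0},
  ],
)

```text
time: 17.48
tool_pos: [532.8, 258.0, 114.3]
tool_rot: [[-0.887, -0.182, -0.424], [-0.165, 0.983, -0.077], [0.431, 0.001, -0.903]]
ft_force: [2.5, 0.6, 13.8]
width: 0.005
grip_force: 6.9
```

```bash
python3 - <<'E'
from h import *
print(tipbed(),(Bb.T@ctrl.sense()["ft_force"]).round(1))
E
```

```text
[ 37.3 -44.5  18. ] [ 3.6 -0.1 13.6]
```

carry_out(
  plan=[
    {"dx":0,"dy":0,"dz":1,"ax":0,"ay":0,"az":0,"hand":0},
    {"dx":0,"dy":0,"dz":1,"ax":0,"ay":0,"az":0,"hand":0},
    {"dx":0,"dy":0,"dz":0,"ax":0,"ay":0,"az":0,"hand":0},
    {"dx":0,"dy":0,"dz":0,"ax":0,"ay":0,"az":0,"hand":0},
  ],
)

```text
time: 17.82
tool_pos: [532.8, 258.0, 114.1]
tool_rot: [[-0.888, -0.182, -0.422], [-0.165, 0.983, -0.077], [0.429, 0.001, -0.903]]
ft_force: [3.7, 1.0, 20.5]
width: 0.006
grip_force: 10.0
```

```bash
python3 - <<'E'
from h import *
print(tipbed(),(Bb.T@ctrl.sense()["ft_force"]).round(1))
E
```

```text
[ 37.2 -44.5  17.9] [ 5.5 -0.3 20.1]
```

The upper cover is shut, with a hard stop at the expected height. I'll back off and go around to the lower cover.

carry_out(
  plan=[
    {"dx":0,"dy":0,"dz":-15,"ax":0,"ay":0,"az":0,"hand":0},
    {"dx":0,"dy":0,"dz":-30,"ax":0,"ay":0,"az":0,"hand":0},
    {"dx":0,"dy":0,"dz":-30,"ax":0,"ay":0,"az":0,"hand":0},
    {"dx":0,"dy":0,"dz":-30,"ax":0,"ay":0,"az":0,"hand":0},
    {"dx":0,"dy":0,"dz":-30,"ax":0,"ay":0,"az":0,"hand":0},
    {"dx":0,"dy":0,"dz":-30,"ax":0,"ay":0,"az":0,"hand":0},
    {"dx":0,"dy":0,"dz":-30,"ax":0,"ay":0,"az":0,"hand":0},
    {"dx":0,"dy":0,"dz":-16,"ax":0,"ay":0,"az":0,"hand":0},
    {"dx":0,"dy":0,"dz":0,"ax":0,"ay":0,"az":0,"hand":0},
  ],
)

```text
time: 18.57
tool_pos: [622.9, 274.1, 302.8]
tool_rot: [[-0.889, -0.182, -0.419], [-0.164, 0.983, -0.077], [0.426, 0.0, -0.905]]
ft_force: [-0.2, 0.4, 0.6]
width: 0.005
grip_force: 0.0
```

```bash
python3 - <<'E'
from h import *
b=vision.grab_frame("side"); print("shut tip",[b[y,x].tolist() for x,y in proj("side",toworld([cov("upper",t,155,4) for t in(0,)])).round().astype(int)])
print(tipbed(),ctrl.sense()["joint_positions"].round(2)); pose_delta(tips([-38,-125,225]),RPB)
cv2.imwrite("pics/side8.png",b[:,:,::-1])
E
```

```text
shut tip [[231, 241, 244]]
[ 37.3 -44.1 224.8] [ 0.24  0.77  0.87  0.03  1.94 -1.51]
t 18.62 pos [621.3 273.9 300.5] shift [-75.3  81.    0.2] rot [ 0.03  0.28 -0.02] F [-0.5  0.   0.2] w 0.4 grip 0.0
```

carry_out(
  plan=[
    {"dx":-14,"dy":14,"dz":0,"ax":0,"ay":0.3,"az":0,"hand":0},
    {"dx":-20,"dy":22,"dz":0,"ax":0,"ay":0,"az":0,"hand":0},
    {"dx":-20,"dy":22,"dz":0,"ax":0,"ay":0,"az":0,"hand":0},
    {"dx":-21,"dy":23,"dz":0,"ax":0,"ay":0,"az":0,"hand":0},
    {"dx":0,"dy":0,"dz":0,"ax":0,"ay":0,"az":0,"hand":0},
    {"dx":0,"dy":0,"dz":0,"ax":0,"ay":0,"az":0,"hand":0},
  ],
)

```text
time: 19.12
tool_pos: [670.1, 366.8, 261.0]
tool_rot: [[-0.88, -0.184, -0.438], [-0.164, 0.983, -0.083], [0.446, -0.001, -0.895]]
ft_force: [0.7, 0.1, 1.2]
width: 0.007
grip_force: 0.0
```

```bash
python3 - <<'E'
from h import *
print(tipbed(),ctrl.sense()["joint_positions"].round(2)); pose_delta(tips([-38,-125,148]),RPB)
E
```

```text
[ -37.9 -126.4  217.5] [ 0.33  0.96  0.57  0.07  2.07 -1.4 ]
t 19.12 pos [670.1 366.8 261. ] shift [-0.7 -1.3 69.5] rot [-0.1  -0.72  0.06] F [0.7 0.1 1.2] w 0.6 grip 0.0
```

carry_out(
  plan=[
    {"dx":-0.5,"dy":-1,"dz":20,"ax":0,"ay":-0.6,"az":0,"hand":0},
    {"dx":0,"dy":0,"dz":25,"ax":0,"ay":0,"az":0,"hand":0},
    {"dx":0,"dy":0,"dz":20,"ax":0,"ay":0,"az":0,"hand":0},
    {"dx":0,"dy":0,"dz":5,"ax":0,"ay":0,"az":0,"hand":0},
    {"dx":0,"dy":0,"dz":0,"ax":0,"ay":0,"az":0,"hand":0},
  ],
)

```text
time: 19.53
tool_pos: [640.8, 358.2, 202.2]
tool_rot: [[-0.886, -0.182, -0.427], [-0.163, 0.983, -0.079], [0.434, -0.001, -0.901]]
ft_force: [0.5, -0.7, 0.6]
width: 0.001
grip_force: 0.0
```

carry_out(
  plan=[
    {"dx":0,"dy":-13,"dz":0,"ax":0,"ay":0,"az":0,"hand":0},
    {"dx":0,"dy":-13,"dz":0,"ax":0,"ay":0,"az":0,"hand":0},
    {"dx":0,"dy":-16,"dz":0,"ax":0,"ay":0,"az":0,"hand":0},
    {"dx":0,"dy":-20,"dz":2.5,"ax":0,"ay":0,"az":0,"hand":0},
    {"dx":0,"dy":-19.5,"dz":6,"ax":0,"ay":0,"az":0,"hand":0},
    {"dx":0,"dy":-18,"dz":9,"ax":0,"ay":0,"az":0,"hand":0},
    {"dx":0,"dy":0,"dz":0,"ax":0,"ay":0,"az":0,"hand":0},
  ],
)

```text
time: 20.12
tool_pos: [654.7, 254.6, 187.6]
tool_rot: [[-0.889, -0.177, -0.423], [-0.159, 0.984, -0.078], [0.43, -0.002, -0.903]]
ft_force: [-0.1, 0.7, -0.8]
width: 0.008
grip_force: 0.0
```

```bash
python3 - <<'E'
from h import *
print(tipbed(),(Bb.T@ctrl.sense()["ft_force"]).round(1)); pose_delta(tips([-38,-8.9,117.6]),RPB)
E
```

```text
[-38.2 -19.  135.9] [-0.4 -0.7 -0.7]
t 20.12 pos [654.7 254.6 187.6] shift [  0.1 -10.1  18.3] rot [ 0.04  0.33 -0.34] F [-0.1  0.7 -0.8] w 0.7 grip 0.0
```

carry_out(
  plan=[
    {"dx":0,"dy":-10,"dz":15,"ax":0,"ay":0.3,"az":0,"hand":0},
    {"dx":0,"dy":-14,"dz":15,"ax":0,"ay":0,"az":0,"hand":0},
    {"dx":0,"dy":-13,"dz":16,"ax":0,"ay":0,"az":0,"hand":0},
    {"dx":0,"dy":-10,"dz":18,"ax":0,"ay":0,"az":0,"hand":0},
    {"dx":0,"dy":-7,"dz":17,"ax":0,"ay":0,"az":0,"hand":0},
    {"dx":0,"dy":-4,"dz":10,"ax":0,"ay":0,"az":0,"hand":0},
    {"dx":0,"dy":0,"dz":0,"ax":0,"ay":0,"az":0,"hand":0},
    {"dx":0,"dy":0,"dz":0,"ax":0,"ay":0,"az":0,"hand":0},
  ],
)

```text
time: 20.78
tool_pos: [625.8, 196.4, 106.0]
tool_rot: [[-0.886, -0.182, -0.426], [-0.164, 0.983, -0.078], [0.433, 0.001, -0.901]]
ft_force: [0.9, 0.2, 0.4]
width: 0.005
grip_force: 0.0
```

```bash
python3 - <<'E'
from h import *
print(tipbed(),(Bb.T@ctrl.sense()["ft_force"]).round(1)); pose_delta(tips([-38,45,18.5]),RPB)
E
```

```text
[-38.5  33.   45.4] [-0.6  0.   0.8]
t 20.78 pos [625.8 196.4 106. ] shift [  0.5 -12.   26.9] rot [ 0.07  0.1  -0.02] F [0.9 0.2 0.4] w 0.4 grip 0.0
```

carry_out(
  plan=[
    {"dx":0.5,"dy":-7,"dz":8,"ax":0,"ay":0,"az":0,"hand":0},
    {"dx":0,"dy":-5,"dz":7,"ax":0,"ay":0,"az":0,"hand":0},
    {"dx":0,"dy":0,"dz":4,"ax":0,"ay":0,"az":0,"hand":0},
    {"dx":0,"dy":0,"dz":3,"ax":0,"ay":0,"az":0,"hand":0},
    {"dx":0,"dy":0,"dz":3,"ax":0,"ay":0,"az":0,"hand":0},
    {"dx":0,"dy":0,"dz":2,"ax":0,"ay":0,"az":0,"hand":0},
    {"dx":0,"dy":0,"dz":2,"ax":0,"ay":0,"az":0,"hand":0},
    {"dx":0,"dy":0,"dz":1,"ax":0,"ay":0,"az":0,"hand":0},
    {"dx":0,"dy":0,"dz":0,"ax":0,"ay":0,"az":0,"hand":0},
  ],
)

```text
time: 21.53
tool_pos: [616.4, 181.5, 81.6]
tool_rot: [[-0.888, -0.182, -0.422], [-0.164, 0.983, -0.079], [0.43, -0.001, -0.903]]
ft_force: [3.0, -1.9, 10.9]
width: 0.002
grip_force: 5.4
```

```bash
python3 - <<'E'
from h import *
print(tipbed(),(Bb.T@ctrl.sense()["ft_force"]).round(1))
E
```

```text
[-38.4  46.   18.2] [ 2.4  2.4 10.9]
```

Stopped at 18.2 mm, the same as the upper cover. I'll press a little more to confirm, then retreat.

carry_out(
  plan=[
    {"dx":0,"dy":0,"dz":1.5,"ax":0,"ay":0,"az":0,"hand":0},
    {"dx":0,"dy":0,"dz":1,"ax":0,"ay":0,"az":0,"hand":0},
    {"dx":0,"dy":0,"dz":0,"ax":0,"ay":0,"az":0,"hand":0},
    {"dx":0,"dy":0,"dz":0,"ax":0,"ay":0,"az":0,"hand":0},
  ],
)

```text
time: 21.87
tool_pos: [616.3, 181.5, 81.5]
tool_rot: [[-0.889, -0.182, -0.42], [-0.164, 0.983, -0.079], [0.428, -0.001, -0.904]]
ft_force: [3.4, -1.4, 17.9]
width: 0.005
grip_force: 8.9
```

carry_out(
  plan=[
    {"dx":0,"dy":0,"dz":-10,"ax":0,"ay":0,"az":0,"hand":0},
    {"dx":0,"dy":0,"dz":-30,"ax":0,"ay":0,"az":0,"hand":0},
    {"dx":0,"dy":0,"dz":-30,"ax":0,"ay":0,"az":0,"hand":0},
    {"dx":0,"dy":0,"dz":-30,"ax":0,"ay":0,"az":0,"hand":0},
    {"dx":0,"dy":0,"dz":-30,"ax":0,"ay":0,"az":0,"hand":0},
    {"dx":0,"dy":0,"dz":-30,"ax":0,"ay":0,"az":0,"hand":0},
    {"dx":0,"dy":0,"dz":-30,"ax":0,"ay":0,"az":0,"hand":0},
    {"dx":0,"dy":0,"dz":-15,"ax":0,"ay":0,"az":0,"hand":0},
    {"dx":0,"dy":0,"dz":0,"ax":0,"ay":0,"az":0,"hand":0},
    {"dx":0,"dy":0,"dz":0,"ax":0,"ay":0,"az":0,"hand":0},
  ],
)

```text
time: 22.7
tool_pos: [700.7, 198.2, 260.9]
tool_rot: [[-0.886, -0.182, -0.426], [-0.165, 0.983, -0.078], [0.433, 0.001, -0.901]]
ft_force: [-0.7, -1.4, -0.8]
width: 0.007
grip_force: 0.0
```

```bash
python3 - <<'E'
from h import *
print(tipbed()); b=vision.grab_frame("side"); s0=cv2.resize(cv2.imread("pics/side0.png"),(560,420))[:,:,::-1]
# cover outline check: brightness just inside / outside the edge of each free end, shut vs 0.09 rad open
g=cv2.cvtColor(b,cv2.COLOR_RGB2GRAY).astype(int)
for w in("upper","lower"):
    for t in(0,0.03,0.09):
        s=1 if w=="upper" else -1
        q=proj("side",toworld([cov(w,t,d,4,dx) for d in(100,150) for dx in(-14,0,14,-20,20)])).round().astype(int); print(w,t,[g[y,x] for x,y in q])
print("old spots",[(s0[y,x].tolist(),b[y,x].tolist()) for x,y in proj("side",toworld([cov("lower",1.51,120),cov("lower",1.51,155)])).round().astype(int)])
E
```

```text
[-37.7  44.9 217.1]
upper 0 [np.int64(168), np.int64(170), np.int64(154), np.int64(193), np.int64(139), np.int64(184), np.int64(171), np.int64(158), np.int64(236), np.int64(135)]
upper 0.03 [np.int64(185), np.int64(170), np.int64(153), np.int64(245), np.int64(146), np.int64(248), np.int64(172), np.int64(170), np.int64(254), np.int64(162)]
upper 0.09 [np.int64(246), np.int64(167), np.int64(171), np.int64(247), np.int64(170), np.int64(254), np.int64(250), np.int64(173), np.int64(254), np.int64(174)]
lower 0 [np.int64(253), np.int64(244), np.int64(245), np.int64(253), np.int64(245), np.int64(254), np.int64(245), np.int64(158), np.int64(254), np.int64(138)]
lower 0.03 [np.int64(254), np.int64(245), np.int64(245), np.int64(161), np.int64(245), np.int64(252), np.int64(252), np.int64(230), np.int64(123), np.int64(208)]
lower 0.09 [np.int64(111), np.int64(254), np.int64(244), np.int64(109), np.int64(244), np.int64(106), np.int64(221), np.int64(196), np.int64(106), np.int64(219)]
old spots [([61, 63, 64], [105, 111, 126]), ([65, 68, 68], [106, 113, 128])]
```

```bash
python3 - <<'E'
from h import *
m=vision.camera_model("side"); c=-cv2.Rodrigues(m["rvec"])[0].T@m["tvec"]; cb=Bb.T@(c-[BED[0],BED[1],62]); print("side cam in bed",cb.round())
for d in(100,150):
    p=cov("lower",0,d,4); t=(0-p[0])/(cb[0]-p[0]); print(d,"ray at x=0:",(p+t*(cb-p)).round())
a=vision.grab_frame("scene"); b=vision.grab_frame("side")
for n,im in(("scene",a),("side",b)):
    g=cv2.cvtColor(im,cv2.COLOR_RGB2GRAY).astype(int)
    for w in("lower","upper"):
        for d in(12,30,50,155):
            q=proj(n,toworld([cov(w,0,d,4,dx) for dx in(-26,-22,-20,-14,-7,0,7,14,20,22,26)])).round().astype(int); print(n,w,d,[int(g[y,x]) for x,y in q])
E
```

```text
side cam in bed [ 623. -608.  388.]
100 ray at x=0: [  0. -16.  39.]
150 ray at x=0: [ 0. 31. 39.]
scene lower 12 [53, 54, 56, 62, 63, 81, 88, 45, 46, 45, 48]
scene lower 30 [52, 52, 50, 43, 43, 51, 51, 47, 50, 46, 47]
scene lower 50 [54, 53, 54, 54, 54, 53, 55, 58, 56, 54, 54]
scene lower 155 [199, 181, 159, 141, 114, 131, 101, 132, 207, 197, 181]
scene upper 12 [103, 104, 103, 103, 143, 191, 191, 199, 220, 229, 240]
scene upper 30 [99, 104, 100, 99, 145, 189, 188, 190, 229, 235, 239]
scene upper 50 [100, 114, 145, 174, 185, 185, 186, 200, 230, 237, 239]
scene upper 155 [53, 52, 51, 51, 53, 72, 98, 75, 80, 80, 80]
side lower 12 [110, 119, 119, 171, 172, 166, 172, 153, 135, 135, 237]
side lower 30 [118, 119, 143, 153, 134, 154, 150, 148, 137, 137, 164]
side lower 50 [117, 173, 180, 169, 171, 171, 167, 145, 138, 138, 190]
side lower 155 [206, 254, 254, 254, 248, 245, 238, 146, 187, 86, 48]
side upper 12 [242, 224, 224, 175, 175, 176, 177, 161, 160, 181, 203]
side upper 30 [225, 235, 208, 169, 170, 171, 166, 150, 138, 140, 208]
side upper 50 [251, 253, 233, 166, 167, 170, 172, 150, 142, 168, 239]
side upper 155 [227, 241, 238, 237, 232, 243, 157, 102, 137, 136, 163]
```

carry_out(
  plan=[
    {"dx":0,"dy":-15,"dz":-20,"ax":0,"ay":0,"az":0,"hand":0},
    {"dx":0,"dy":-30,"dz":-20,"ax":0,"ay":0,"az":0,"hand":0},
    {"dx":0,"dy":-35,"dz":0,"ax":0,"ay":0,"az":0,"hand":0},
    {"dx":0,"dy":-35,"dz":0,"ax":0,"ay":0,"az":0,"hand":0},
    {"dx":0,"dy":-35,"dz":0,"ax":0,"ay":0,"az":0,"hand":0},
    {"dx":0,"dy":-35,"dz":0,"ax":0,"ay":0,"az":0,"hand":0},
    {"dx":0,"dy":-35,"dz":0,"ax":0,"ay":0,"az":0,"hand":0},
    {"dx":0,"dy":-30,"dz":0,"ax":0,"ay":0,"az":0,"hand":0},
    {"dx":0,"dy":0,"dz":0,"ax":0,"ay":0,"az":0,"hand":0},
    {"dx":0,"dy":0,"dz":0,"ax":0,"ay":0,"az":0,"hand":0},
  ],
)

```text
time: 23.68
tool_pos: [762.5, -47.3, 294.7]
tool_rot: [[-0.885, -0.179, -0.43], [-0.162, 0.984, -0.076], [0.437, 0.002, -0.899]]
ft_force: [0.3, 0.4, 0.6]
width: 0.003
grip_force: 0.0
```

```bash
python3 - <<'E'
from h import *
print(tipbed()); a=vision.grab_frame("scene"); cv2.imwrite("pics/s9.png",a[:,:,::-1])
g=cv2.GaussianBlur(cv2.cvtColor(a,cv2.COLOR_RGB2GRAY),(0,0),.5).astype(int)
for w in("upper","lower"):
    for th in(0,0.09):
        for d in(60,110,145):
            q=proj("scene",toworld([cov(w,th,d,4,dx) for dx in range(-30,31,4)])).round().astype(int); print(w,th,d,[int(g[y,x]) for x,y in q])
E
```

```text
[-37.3 297.4 254.5]
upper 0 60 [255, 255, 255, 215, 173, 178, 178, 179, 178, 180, 179, 200, 214, 226, 233, 206]
upper 0 110 [255, 255, 254, 207, 176, 180, 179, 180, 179, 180, 180, 189, 219, 228, 233, 199]
upper 0 145 [233, 230, 230, 206, 180, 180, 181, 181, 180, 180, 181, 193, 232, 237, 237, 213]
upper 0.09 60 [255, 255, 255, 221, 173, 178, 178, 178, 179, 180, 179, 196, 220, 231, 230, 206]
upper 0.09 110 [255, 255, 254, 213, 179, 178, 178, 181, 177, 178, 181, 202, 223, 233, 230, 210]
upper 0.09 145 [234, 233, 230, 190, 179, 181, 181, 180, 179, 181, 183, 211, 237, 238, 234, 186]
lower 0 60 [231, 232, 232, 206, 174, 178, 178, 180, 180, 181, 181, 211, 254, 255, 255, 246]
lower 0 110 [233, 231, 233, 209, 179, 181, 181, 182, 183, 182, 182, 208, 254, 255, 255, 250]
lower 0 145 [234, 233, 234, 218, 186, 183, 183, 184, 186, 186, 186, 198, 231, 245, 233, 238]
lower 0.09 60 [232, 232, 233, 212, 178, 178, 178, 180, 179, 181, 182, 206, 253, 255, 254, 248]
lower 0.09 110 [233, 232, 234, 220, 184, 181, 180, 181, 182, 182, 184, 202, 253, 255, 255, 235]
lower 0.09 145 [234, 234, 233, 202, 184, 184, 182, 184, 186, 185, 185, 223, 255, 255, 254, 255]
```

```bash
python3 - <<'E'
from h import *
b=vision.grab_frame("side"); g=cv2.cvtColor(b,cv2.COLOR_RGB2GRAY).astype(np.float32)
for w,ds in(("lower",(45,60,72)),("upper",(45,60,72,110,140))):
    for th in(0,0.05,0.1):
        for d in ds:
            q=proj("side",toworld([cov(w,th,d,4,dx) for dx in range(-29,30,3)])).astype(np.float32); print(w,th,d,cv2.remap(g,q[:,0],q[:,1],cv2.INTER_LINEAR)[:,0].astype(int).tolist())
E
```

```text
lower 0 45 [102, 108, 125, 144, 156, 158, 158, 160, 160, 161, 161, 159, 155, 138, 138, 133, 128, 133, 170, 234]
lower 0 60 [101, 100, 139, 162, 157, 157, 157, 159, 159, 159, 161, 162, 157, 141, 133, 144, 147, 148, 147, 175]
lower 0 72 [101, 99, 126, 146, 155, 157, 157, 158, 159, 159, 155, 150, 148, 148, 148, 180, 232, 240, 240, 240]
lower 0.05 45 [100, 101, 104, 116, 158, 166, 158, 159, 160, 160, 161, 161, 160, 157, 148, 140, 133, 130, 131, 163]
lower 0.05 60 [100, 101, 98, 115, 132, 149, 154, 156, 158, 158, 160, 161, 161, 161, 149, 145, 148, 148, 148, 165]
lower 0.05 72 [101, 100, 101, 107, 122, 142, 154, 155, 156, 156, 153, 148, 145, 144, 146, 186, 230, 238, 239, 239]
lower 0.1 45 [100, 101, 101, 102, 119, 147, 155, 158, 157, 158, 160, 161, 161, 161, 160, 153, 138, 135, 131, 128]
lower 0.1 60 [102, 100, 100, 100, 102, 106, 126, 148, 155, 158, 158, 159, 159, 159, 160, 153, 149, 149, 148, 149]
lower 0.1 72 [102, 102, 102, 101, 101, 104, 116, 153, 162, 156, 153, 146, 143, 143, 145, 174, 222, 236, 238, 238]
upper 0 45 [251, 252, 240, 193, 163, 156, 156, 156, 158, 158, 158, 159, 155, 14
[... 931 characters left out ...]
8, 136, 131]
upper 0.05 140 [253, 253, 253, 253, 253, 253, 245, 203, 164, 162, 162, 163, 164, 164, 163, 162, 162, 160, 146, 130]
upper 0.1 45 [218, 231, 230, 227, 216, 169, 154, 158, 158, 158, 159, 159, 159, 159, 158, 147, 139, 138, 132, 139]
upper 0.1 60 [240, 241, 241, 241, 247, 247, 219, 167, 156, 156, 156, 157, 159, 159, 159, 157, 147, 141, 135, 133]
upper 0.1 72 [241, 241, 240, 241, 240, 237, 218, 172, 158, 156, 156, 156, 157, 159, 159, 158, 151, 139, 134, 133]
upper 0.1 110 [240, 240, 240, 240, 240, 240, 241, 240, 229, 188, 162, 158, 159, 160, 162, 162, 161, 161, 157, 144]
upper 0.1 140 [144, 201, 250, 247, 203, 154, 151, 159, 205, 238, 229, 193, 166, 162, 162, 162, 161, 157, 157, 161]
```

```bash
python3 -c "
from station import job
print(job.finish_job())"
```

```text
the job is handed in; nothing more can be done
None
```

The panel lies in the jig recess and both covers are pressed shut (final side image agrees); the arm was kept clear of the can, tape and gun, though I did not re-measure them or the panel at the end; the job is handed in, with no verdict returned.

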